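# Ratchet holding test: case the forceps that held, reject those that sprang open

## Robot

A 7-joint arm with a two-finger parallel gripper is mounted at the origin on the work surface. World frame = base frame: x ahead of the robot, y to its left, z up, the work surface at z = 0. Lengths are in m, angles in degrees, forces in N, time in s.
With the tool pointing down it reaches from about 0.4 to 0.85 m from the base axis. Payload 4.5 kg.
Tool frame: the origin (TCP) lies on the centre line of the jaws, within the pads' length; the fingertips stand 11 mm ahead of it and the grasp point (between the pads) lies 8 mm behind it (ctrl.tip_extent is the distance from the TCP to the fingertips, in m); z points along the fingers, y is the line along which they close (so a half turn about z gives the same grasp; the last joint's range is limited). The gripper opens to 88 mm and grips with 3 to 60 N. Pads are 18 mm wide; open, the fingers measure 123 mm over their backs; the gripper's body (75 mm by 187 mm) begins 45 mm behind the grasp point.
Start: joints at [-67.964, 39.483, -11.15, 89.685, 9.013, 51.709, -12.324], TCP at [0.215, 0.587, 0.25] pointing down, gripper open.
Joint ranges: [-172.22, 172.22], [-26.19, 119.32], [-84.43, 86.54], [7.71, 146.69], [-57.33, 237.33], [2.42, 119.75], [-152.13, 152.13]. Speed limits (degrees/s): [147.25, 147.25, 180, 180, 180, 180, 180].

## Interface

Orientations are given as [roll, pitch, yaw] about the fixed x, y, z axes, in that order (R = Rz(yaw) Ry(pitch) Rx(roll)).
In Python, from station import ctrl gives the robot as it stands.
- The arm moves only by the shell command python3 -m pendant 'ROWS' [FORCE]. ROWS is a JSON object of lists of equal length, an entry for each row: "slide": the shift along the tool's x, y, z in mm, a list of three; "twist": the turn about the tool's z in degrees; "hand": the closure, from -1 (fully open) to 1 (shut). A call has 1 to 8 rows; each row is the pose to reach, as a shift and turn from the pose commanded when the call began, along the tool's axes at that moment; what a row does not reach only later rows make up. A row lasts 1/12 s, in which the tool goes at most 41.7 mm and 7.16 degrees, less where a joint would pass 70% of its speed; a pose out of reach is approached as far as the arm can. A call with a gripper value outside its range is refused whole. The fingers move at their own pace and stop on an object; FORCE is the grip in N (left out, the last holds). Time passes only in rows, so rows that repeat a pose let the fingers close. It gives the time, the measured TCP pose, the force, the opening and the grip force at its end, in the units of the state.
- ctrl.observe(): the state, without advancing time (a new reading comes with each control period).
- ctrl.camera(name): name is "scene" or "top" or "wrist"; returns a dict with "frame" (480x640x3 uint8, blue, green, red), "fov_y" (degrees; the focal length in pixels is half the picture's height over the tangent of half this angle, whatever the lens; pixels are square), "cx", "cy" (the principal point, pixels), "D" ([k1, k2, p1, p2, k3] as OpenCV has them; the pictures are not rectified), "rvec" (rotation vector, rad) and "tvec" (3), from world to camera coordinates, as OpenCV has them. Camera axes: x right, y down, z forward; pixel columns grow to the right and rows downward; lengths in m; the calibration is good to about 2 mm. A picture is of the moment at which its call begins. There is no depth.
- ctrl.hand_in(): hands the job in; it is judged then, once.
The state is a dict: "t": time; "qpos": joint angles; "joint_velocities": joint speeds; "joint_torque": joint torques, N m; "eef_pos": TCP position; "tool_rot": TCP orientation; "force": force on the tool from outside, world axes, zero at the start; "wrist_torque": the same for the moment, N m; "gripper_width": finger opening in m; "finger_force": force on a finger pad.
Only numpy, scipy, OpenCV 4.12 (cv2) and the standard library are available. Lean on these libraries where they do the work, as an engineer would, in place of code of your own. Each camera call takes 0.05 s, during which the arm holds its last target. There are 200 camera calls.

## Task

The ratchet forceps on the mat were locked shut for a holding test; keep each one's jaws as you find them. Raise the instrument case's stiff lid to about 100 degrees from closed, just past upright, and let go of it; then lay every forceps that is still ratcheted shut flat in the case, side by side, each lying lengthwise from the front of the case to the hinge side, and lay every one that has sprung open in the shallow reject tray. When all are sorted, lower the lid gently until it is fully closed, and leave the other things on the bench where they are.

Things in the scene. Friction and masses are not known exactly. Their poses are not given: they have to be found in the camera images.
- forceps_1: Steel ratchet forceps, 142 mm long, 50 g, on a fixed 3 mm mat. Two halves cross at a box lock 24 (x) x 15 (y) x 8 mm: grip it there, closing along y. Origin: hinge pin, underside; z up as it lies flat; x along one half to its jaw tip 61 mm away; two 28 mm finger rings end 82 mm away at -x. Jaws start roughly away from the robot. None = absent.
- jaw_1 (a joint): opening angle of forceps_1 (rad): 0 to 0.02 = jaws together, rings touching, ratchet locked (shut); 0.32 to 0.5 = sprung open, jaws and rings spread. The half that turns has its ring on the +y side; opening, this ring swings out (to at most 60 mm from the x axis) and its jaw goes to -y. Stiff (0.12 N m or more): stays unless squeezed across rings or jaws. None when absent.
- forceps_2: Steel ratchet forceps, 142 mm long, 50 g, on a fixed 3 mm mat. Two halves cross at a box lock 24 (x) x 15 (y) x 8 mm: grip it there, closing along y. Origin: hinge pin, underside; z up as it lies flat; x along one half to its jaw tip 61 mm away; two 28 mm finger rings end 82 mm away at -x. Jaws start roughly away from the robot. None = absent.
- jaw_2 (a joint): opening angle of forceps_2 (rad): 0 to 0.02 = jaws together, rings touching, ratchet locked (shut); 0.32 to 0.5 = sprung open, jaws and rings spread. The half that turns has its ring on the +y side; opening, this ring swings out (to at most 60 mm from the x axis) and its jaw goes to -y. Stiff (0.12 N m or more): stays unless squeezed across rings or jaws. None when absent.
- forceps_3: Steel ratchet forceps, 142 mm long, 50 g, on a fixed 3 mm mat. Two halves cross at a box lock 24 (x) x 15 (y) x 8 mm: grip it there, closing along y. Origin: hinge pin, underside; z up as it lies flat; x along one half to its jaw tip 61 mm away; two 28 mm finger rings end 82 mm away at -x. Jaws start roughly away from the robot. None = absent.
- jaw_3 (a joint): opening angle of forceps_3 (rad): 0 to 0.02 = jaws together, rings touching, ratchet locked (shut); 0.32 to 0.5 = sprung open, jaws and rings spread. The half that turns has its ring on the +y side; opening, this ring swings out (to at most 60 mm from the x axis) and its jaw goes to -y. Stiff (0.12 N m or more): stays unless squeezed across rings or jaws. None when absent.
- forceps_4: Steel ratchet forceps, 142 mm long, 50 g, on a fixed 3 mm mat. Two halves cross at a box lock 24 (x) x 15 (y) x 8 mm: grip it there, closing along y. Origin: hinge pin, underside; z up as it lies flat; x along one half to its jaw tip 61 mm away; two 28 mm finger rings end 82 mm away at -x. Jaws start roughly away from the robot. None = absent.
- jaw_4 (a joint): opening angle of forceps_4 (rad): 0 to 0.02 = jaws together, rings touching, ratchet locked (shut); 0.32 to 0.5 = sprung open, jaws and rings spread. The half that turns has its ring on the +y side; opening, this ring swings out (to at most 60 mm from the x axis) and its jaw goes to -y. Stiff (0.12 N m or more): stays unless squeezed across rings or jaws. None when absent.
- forceps_5: Steel ratchet forceps, 142 mm long, 50 g, on a fixed 3 mm mat. Two halves cross at a box lock 24 (x) x 15 (y) x 8 mm: grip it there, closing along y. Origin: hinge pin, underside; z up as it lies flat; x along one half to its jaw tip 61 mm away; two 28 mm finger rings end 82 mm away at -x. Jaws start roughly away from the robot. None = absent.
- jaw_5 (a joint): opening angle of forceps_5 (rad): 0 to 0.02 = jaws together, rings touching, ratchet locked (shut); 0.32 to 0.5 = sprung open, jaws and rings spread. The half that turns has its ring on the +y side; opening, this ring swings out (to at most 60 mm from the x axis) and its jaw goes to -y. Stiff (0.12 N m or more): stays unless squeezed across rings or jaws. None when absent.
- forceps_6: Steel ratchet forceps, 142 mm long, 50 g, on a fixed 3 mm mat. Two halves cross at a box lock 24 (x) x 15 (y) x 8 mm: grip it there, closing along y. Origin: hinge pin, underside; z up as it lies flat; x along one half to its jaw tip 61 mm away; two 28 mm finger rings end 82 mm away at -x. Jaws start roughly away from the robot. None = absent.
- jaw_6 (a joint): opening angle of forceps_6 (rad): 0 to 0.02 = jaws together, rings touching, ratchet locked (shut); 0.32 to 0.5 = sprung open, jaws and rings spread. The half that turns has its ring on the +y side; opening, this ring swings out (to at most 60 mm from the x axis) and its jaw goes to -y. Stiff (0.12 N m or more): stays unless squeezed across rings or jaws. None when absent.
- case: fixed aluminium instrument case, 190 (x) x 300 (y) x 45 mm outside, walls and floor 6 mm, grey lining, empty inside; origin at the centre of its underside, inner floor 6 mm above it; x points to the lid's hinge side, away from the robot. It stands to the left or the right of the mat.
- lid (a joint): angle of the case's lid (rad): 0 closed, 1.57 upright, stop at 2.4. Stiff friction hinge: it stays at any angle; turning takes about 0.4 N m, plus or minus the lid's weight (0.25 kg, up to 0.23 N m).
- lid_handle (a point): middle of the round steel bar handle on the lid: bar 11 mm thick, 100 mm long, parallel to the hinge, 35 mm off the lid's outer face on two posts 85 mm apart. Closed, it is on top, 88 mm above the table. Grip across the bar; it can turn between the fingers. 168 mm from the hinge along the lid, 43 mm off its underside; the lid, 8 mm thick, reaches 22 mm beyond the bar.
- lid_hinge (a point): middle of the lid's hinge line, at the rim of the case's far side, 95 mm from the case's centre along its x and 45.5 mm above the table; the hinge line runs along the case's y. The lid standing open reaches about 0.24 m above the table.
- tray: fixed shallow grey plastic reject tray, 190 (x) x 300 (y) x 30 mm outside, walls and floor 4 mm; origin at the centre of its underside. It stands on the other side of the mat from the case.
- ring_gauge: bystander: steel ring, 32 mm across, 14 mm high, among the forceps; origin at the centre of its underside
- loupe: bystander: black loupe, 30 mm across, 26 mm high, among the forceps; origin at the centre of its underside
- micrometer: bystander: micrometer lying behind the mat, about 125 mm long, 16 mm high
- oil: bystander: small white oil bottle, 44 mm across, 100 mm high, behind and to the left of the mat
- plug_gauge: bystander: plug gauge lying behind the mat, 105 mm long, 24 mm thick
- driver: bystander: screwdriver lying to the right of the mat, 150 mm long
- gauge_blocks: bystander: two steel gauge blocks standing side by side, 35 x 20 x 30 mm, to the right of the mat
Not all that is in view belongs to the job. What is shaped like the forceps_6 but brown is not meant. What is shaped like the forceps_5 but turquoise is not meant.

How it is judged:
By the outcome, as a careful person would: the job done as asked, in the order asked, and still so for the second after the job is handed in, with the robot touching nothing.
Of forceps_1, forceps_2, forceps_3, forceps_4, forceps_5, forceps_6 only 4 to 6 are there at a start; the rules pass over those that are not, and their reading is None.
At some moment in a run one of forceps_1, forceps_2, forceps_3, forceps_4, forceps_5, forceps_6 may be knocked a few centimetres aside while the robot is not near it.
Once in a run the grip may slacken for a moment while it holds something.
It also fails if it takes over 210 s, if anything falls off the work surface, if the arm or the gripper's body presses on something with over 40 N, if the wrist force passes 120 N, or if a joint passes its speed limit or range.

## Working session

There is one attempt and no reset: what is moved stays moved. The work goes in short steps, Python scripts to look and compute and a shell command to move; the robot and the scene stay as the last step left them, time stands still between calls to the robot, and variables do not carry over. Pictures are saved under pics/ and viewed, at most 14 in all, crops included, and the job is handed in when it is done.

```bash
ls; mkdir -p pics; python3 - <<'E'
from station import ctrl
import cv2
for n in("top","scene"):
    c=ctrl.camera(n); cv2.imwrite(f"pics/{n}0.png",c["frame"]); print(n,c["fov_y"],c["cx"],c["cy"],c["D"],c["rvec"],c["tvec"])
s=ctrl.observe();print(s)
E
```

```text
pics
top 51.6423935091744 318.77952461205524 239.17575451144174 [-0.14076008  0.          0.          0.          0.        ] [ 2.16756848 -2.10975058  0.22265755] [-0.03325034  0.5094559   1.16967009]
scene 57.837202541716124 312.4090938707188 239.01231672705936 [0.01075407 0.         0.         0.         0.        ] [ 1.84929875  1.78089412 -0.65086212] [-0.01757233 -0.34964406  1.37675136]
{'t': 0.1, 'qpos': array([-67.96692984,  39.52980978, -11.14662375,  89.737028  ,
         9.01252914,  51.71048973, -12.32320395]), 'joint_velocities': array([-0.10606338, -0.11506567, -0.07125545, -0.22515051, -0.02668583,
        0.01945084, -0.04058142]), 'joint_torque': array([-2.65355513e-03, -5.28505790e+01, -1.27160087e+00, -1.53837097e+01,
       -5.26260165e-02,  2.04872267e-03,  4.28900034e-05]), 'eef_pos': array([0.21459164, 0.58642776, 0.24898403]), 'tool_rot': array([-1.79904767e+02,  5.89518502e-03,  1.59909842e+02]), 'force': array([-0.79875093, -0.09454281, -0.12006765]), 'wrist_torque': array([ 0.01238338, -0.02401431,  0.00050072]), 'finger_force': 0.0, 'gripper_width': 0.08814260965693482}
```

View pics/top0.png

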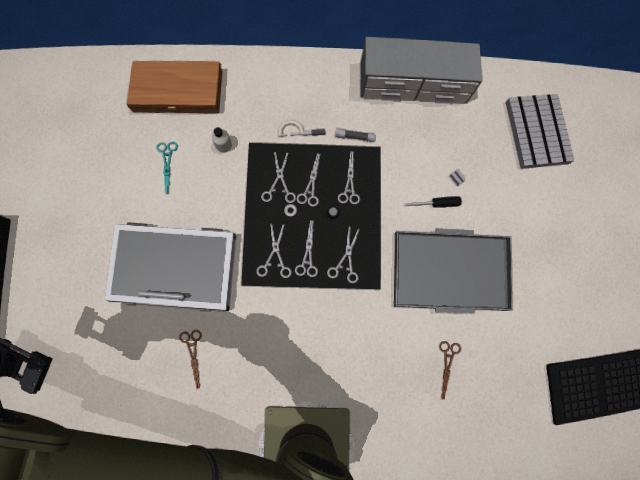

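View pics/scene0.png

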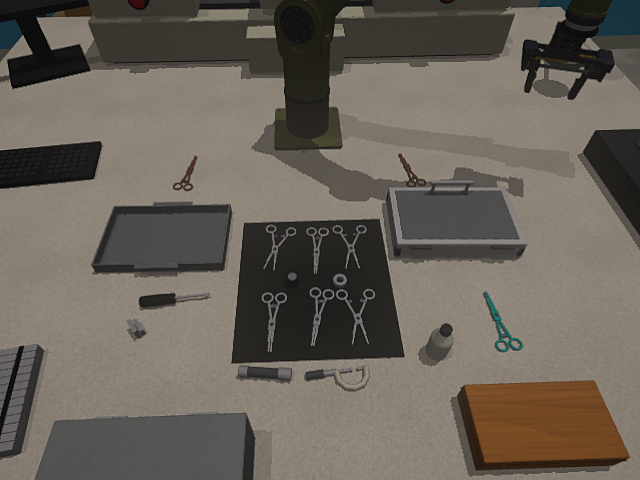

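```bash
cat > h.py <<'E'
import numpy as np, cv2
from station import ctrl
def K(c):
    f=240/np.tan(np.radians(c["fov_y"]/2)); return np.array([[f,0,c["cx"]],[0,f,c["cy"]],[0,0,1]])
def w(c,uv,z):
    p=cv2.undistortPoints(np.float64(uv).reshape(-1,1,2),K(c),np.array(c["D"])).reshape(-1,2)
    R=cv2.Rodrigues(np.float64(c["rvec"]))[0]; o=-R.T@np.ravel(c["tvec"])
    d=np.c_[p,np.ones(len(p))]@R; return (o+d*((z-o[2])/d[:,2])[:,None])
def px(c,P): return cv2.projectPoints(np.float64(P).reshape(-1,1,3),np.float64(c["rvec"]),np.float64(c["tvec"]),K(c),np.array(c["D"]))[0].reshape(-1,2)
def forceps(c,z=.008,thr=75,lim=((.3,.8),(-.25,.25))):
    g=cv2.cvtColor(c["frame"],cv2.COLOR_BGR2GRAY); S=4
    g=cv2.resize(g,None,fx=S,fy=S,interpolation=cv2.INTER_CUBIC)
    cs,hi=cv2.findContours((g>thr).astype(np.uint8),cv2.RETR_CCOMP,cv2.CHAIN_APPROX_NONE)
    con=lambda k:w(c,(k[:,0,:]-1.5)/S,z)[:,:2]
    out=[]
    for i,k in enumerate(cs):
        if hi[0][i][3]>=0: continue
        p=con(k); e=np.ptp(p,0)
        if not .08<max(e)<.2: continue
        holes=[]; j=hi[0][i][2]
        while j>=0:
            q=con(cs[j]); a=cv2.contourArea(np.float32(q*1e3))
            if a>60: holes.append((a,q.mean(0)))
            j=hi[0][j][0]
        out.append((p,holes))
    return out
def pose(holes,tipref):
    r=np.array(holes); m=r.mean(0); d=r[1]-r[0]; L=np.linalg.norm(d); n=np.array([-d[1],d[0]])/L
    if n@(tipref-m)<0: n=-n
    pin=m+n*np.sqrt(max(.0694**2-L*L/4,0))
    ang=2*np.degrees(np.arcsin(min(1,L/2/.0694)))-23.3
    # fixed ring is on the right of the jaw direction
    f=min(r,key=lambda q:n[0]*(q-pin)[1]-n[1]*(q-pin)[0])
    v=pin-f; yaw=np.degrees(np.arctan2(v[1],v[0]))-11.63
    return pin,yaw,ang,L
E
python3 - <<'E'
from h import *
c=ctrl.camera("top"); np.set_printoptions(precision=4,suppress=True)
for p,h in forceps(c):
    print(p.min(0),p.max(0),[(round(a),q) for a,q in h])
    if len(h)>=2:
        hh=sorted(h,key=lambda t:-t[0])[:2]; r=np.array([q for _,q in hh])
        far=p[np.argmax(np.linalg.norm(p-r.mean(0),axis=1))]
        print("   pose",pose(r,far),"far",far)
# lid corners/handle
print(w(c,[(118,224),(236,231),(229,310),(106,300)],.0535))
print(w(c,[(138,294),(184,297),(161,295)],.088))
print("tray",w(c,[(395,233),(511,236),(511,310),(395,306)],.03))
cv2.imwrite("pics/lid.png",cv2.resize(c["frame"][210:320,95:245],None,fx=5,fy=5,interpolation=cv2.INTER_CUBIC))
cv2.imwrite("pics/mat.png",cv2.resize(c["frame"][140:290,240:390],None,fx=4,fy=4,interpolation=cv2.INTER_CUBIC))
E
```

```text
[ 0.4092 -0.1214] [ 0.5534 -0.0421] [(228, array([ 0.4229, -0.1066])), (228, array([ 0.4342, -0.0565]))]
   pose (array([ 0.4914, -0.0958]), np.float64(-2.6297942843772244), np.float64(20.12431148788725), np.float64(0.051348209382433)) far [ 0.5534 -0.0976]
[0.4173 0.0472] [0.5544 0.1349] [(223, array([0.4312, 0.0613])), (221, array([0.4332, 0.1209]))]
   pose (array([0.4948, 0.089 ]), np.float64(11.898768058405201), np.float64(27.604164084591506), np.float64(0.059650145386009525)) far [0.5534 0.0699]
[ 0.4216 -0.0184] [0.5666 0.0388] [(234, array([ 0.4357, -0.0049])), (233, array([0.438 , 0.0247])), (147, array([0.4722, 0.0072]))]
   pose (array([0.5045, 0.0046]), np.float64(-3.726184497292304), np.float64(1.4736250518893392), np.float64(0.029774060989402086)) far [0.5666 0.0016]
[ 0.6034 -0.0178] [0.7474 0.1319] [(228, array([ 0.6172, -0.0023])), (230, array([0.6229, 0.0267])), (229, array([0.6248, 0.0563])), (229, array([0.6257, 0.1173])), (145, array([0.633 , 0.0101])), (152, array([0.6542, 0.005 ]))]
   pose (array([0.6915, 0.037 ]), np.float64(-3.074647358910143), np.float64(1.
[... 210 characters left out ...]

   pose (array([ 0.6948, -0.097 ]), np.float64(-1.3882722944929746), np.float64(1.831170103160698), np.float64(0.030196913489857206)) far [ 0.7563 -0.1019]
[ 0.9451 -0.2958] [ 0.9786 -0.1388] [(121, array([ 0.9693, -0.2458])), (98, array([ 0.9689, -0.1883]))]
   pose (array([ 0.9059, -0.2175]), np.float64(-166.78669575390657), np.float64(25.61554536624413), np.float64(0.057466320700775064)) far [ 0.947  -0.1388]
[[0.5324 0.48   0.0535]
 [0.5232 0.1834 0.0535]
 [0.3312 0.1903 0.0535]
 [0.3437 0.493  0.0535]]
[[0.3594 0.4022 0.088 ]
 [0.3564 0.292  0.088 ]
 [0.3591 0.3469 0.088 ]]
tray [[ 0.5347 -0.2109  0.03  ]
 [ 0.5362 -0.5148  0.03  ]
 [ 0.3467 -0.5073  0.03  ]
 [ 0.3523 -0.2108  0.03  ]]
```

View pics/lid.png

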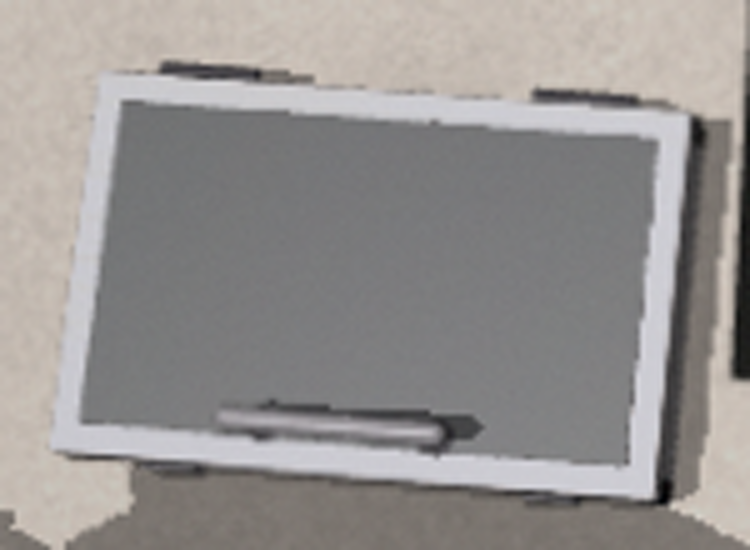

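View pics/mat.png

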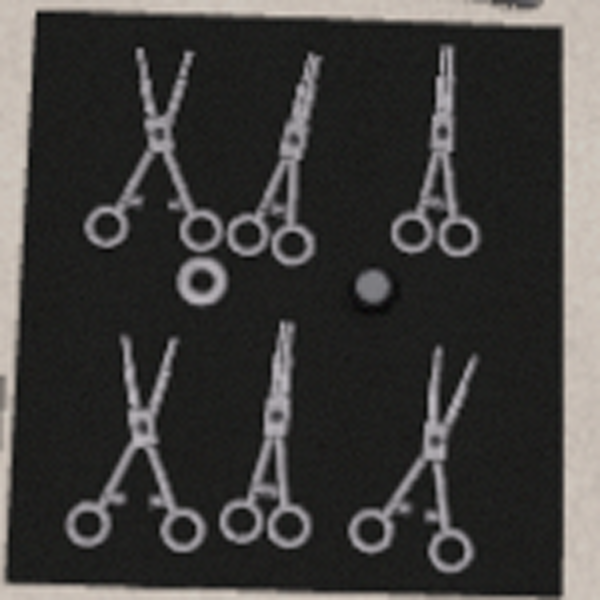

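```bash
python3 - <<'E'
from h import *
np.set_printoptions(precision=4,suppress=True)
c=ctrl.camera("top")
def quad(m,z):
    k=max(cv2.findContours(m,cv2.RETR_EXTERNAL,cv2.CHAIN_APPROX_NONE)[0],key=cv2.contourArea)
    W=w(c,k[:,0,:],z)[:,:2]; r=cv2.minAreaRect(np.float32(W*1e3)); return r
hsv=cv2.cvtColor(c["frame"],cv2.COLOR_BGR2HSV); f=c["frame"].astype(int)
m=((f[...,0]>=f[...,2]-2)&(f[...,0]>175)).astype(np.uint8); m[:,:95]=0;m[:,245:]=0;m[:205]=0;m[325:]=0
print("lid",quad(m,.0535))
m=((f[...,0]>=f[...,2]-8)&(f.max(2)<150)).astype(np.uint8); m[:,:388]=0;m[:,520:]=0;m[:224]=0;m[316:]=0
print("tray",quad(m,.03))
# handle: grey-bright inside
print("handle",w(c,[(138.6,292.8),(184,297.2),(161.3,295)],.088))
for r,t in (([[.6257,.1173],[.6248,.0563]],[.75,.1]),([[.6172,-.0023],[.6229,.0267]],[.75,0])):
    print(pose(r,np.array(t)))
print("pins seen",w(c,[(240+a/4,140+b/4) for a,b in [(159,135),(292,142),(442,133),(143,430),(277,418),(435,442)]],.009))
E
```

```text
lid ((432.2259216308594, 344.639404296875), (297.76690673828125, 187.39454650878906), 87.47138977050781)
tray ((444.46246337890625, -360.3663635253906), (305.59698486328125, 211.57379150390625), 89.12189483642578)
handle [[0.3622 0.401  0.088 ]
 [0.356  0.292  0.088 ]
 [0.3591 0.3461 0.088 ]]
(array([0.6876, 0.0859]), np.float64(13.598553448388921), np.float64(28.84767936720603), np.float64(0.06100663898298283))
(array([ 0.6866, -0.0009]), np.float64(-10.455644994068578), np.float64(1.2883787470653445), np.float64(0.029554864235858038))
pins seen [[ 0.6865  0.0851  0.009 ]
 [ 0.6845 -0.0013  0.009 ]
 [ 0.694  -0.0988  0.009 ]
 [ 0.4925  0.0874  0.009 ]
 [ 0.5027  0.0033  0.009 ]
 [ 0.4902 -0.0968  0.009 ]]
```

```bash
cat >> h.py <<'E'
def go(*T):
    s=ctrl.observe(); p=s["eef_pos"]; yaw=s["tool_rot"][2]; a=np.radians(yaw); q=p
    print("at",np.round(p*1e3,1),"yaw",round(yaw,1),"q7",round(s["qpos"][6]),"wid",round(s["gripper_width"]*1e3,1))
    for t in T:
        d=(np.array(t[:3])-p)*1e3
        print(t,"slide",np.round([np.cos(a)*d[0]+np.sin(a)*d[1],np.sin(a)*d[0]-np.cos(a)*d[1],-d[2]],1),"twist",round(-((t[3]-yaw+180)%360-180),1))
E
python3 -m pendant '{"slide":[[-28,-22,0],[-56,-44,0],[-84,-66,0],[-112,-88,0],[-140,-110,0],[-168,-132,0],[-196,-154,0],[-218,-175,40]],"twist":[7,14,21,28,35,42,49,56],"hand":[-1,-0.5,-0.2,-0.2,-0.2,-0.2,-0.2,-0.2]}'
python3 - <<'E'
from h import *
go((.359,.347,.13,87.5),(.359,.347,.08,87.5))
E
```

```text
t: 0.87
eef_pos: [0.3619, 0.3521, 0.2206]
tool_rot: [179.4, -0.3, 103.4]
force: [0.5, 1.0, -0.8]
gripper_width: 0.0527
finger_force: 0.0
at [361.9 352.1 220.6] yaw 103.4 q7 -33 wid 52.7
(0.359, 0.347, 0.13, 87.5) slide [-4.3 -4.  90.6] twist 15.9
(0.359, 0.347, 0.08, 87.5) slide [ -4.3  -4.  140.6] twist 15.9
```

```bash

python3 -m pendant '{"slide":[[0,0,20],[0,0,40],[0,0,70],[0,0,70],[0,0,70]],"twist":[7,14,16,16,16],"hand":[-0.2,-0.2,-0.2,-0.2,-0.2]}'
python3 - <<'E'
from h import *
c=ctrl.camera("wrist"); cv2.imwrite("pics/w1.png",c["frame"])
print(px(c,[[.3622,.401,.088],[.356,.292,.088],[.359,.347,.088]]))
go((.359,.347,.08,87.5))
E
```

```text
t: 1.28
eef_pos: [0.3563, 0.3518, 0.1458]
tool_rot: [-179.9, 0.1, 88.0]
force: [0.4, -1.3, 0.2]
gripper_width: 0.0531
finger_force: 0.0
[[330.42978947 186.73277535]
 [325.98163169 355.91816081]
 [327.85930528 276.5925137 ]]
at [357.  352.5 147. ] yaw 88.0 q7 -43 wid 53.1
(0.359, 0.347, 0.08, 87.5) slide [-5.4  2.2 67. ] twist 0.5
```

View pics/w1.png

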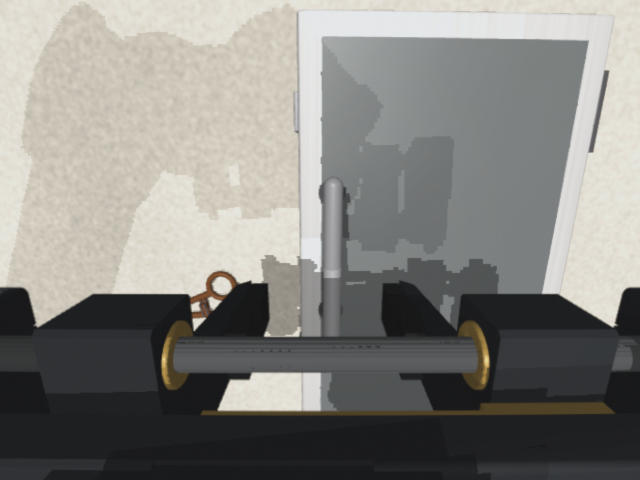

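```bash

python3 -m pendant '{"slide":[[-5,3,35],[-5,3,55],[-5,3,66],[-5,3,66],[-5,3,66],[-5,3,66],[-5,3,66],[-5,3,66]],"twist":[0,0,0,0,0,1,1,1],"hand":[-0.2,-0.2,-0.2,-0.2,1,1,1,1]}' 20
python3 -m pendant '{"slide":[[0,0,0],[0,0,0],[0,0,0]],"twist":[0,0,0],"hand":[1,1,1]}' 20
python3 - <<'E'
from h import *
go((.359,.347,.08,87.5))
a0=np.arctan2(.0425,-.168);R=np.hypot(.168,.0425)
for d in range(0,105,5):
    a=a0-np.radians(d); print(d,np.round([0,1e3*(R*np.cos(a)+.168),-1e3*(R*np.sin(a)-.0425)]))
E
```

```text
t: 2.0
eef_pos: [0.3603, 0.3479, 0.0817]
tool_rot: [179.9, -0.1, 86.9]
force: [0.4, -0.5, 0.6]
gripper_width: 0.0283
finger_force: 0.0
t: 2.25
eef_pos: [0.3603, 0.3474, 0.0808]
tool_rot: [180.0, -0.0, 86.9]
force: [-0.1, 0.6, 1.5]
gripper_width: 0.0099
finger_force: 19.7
at [360.3 347.4  80.8] yaw 86.9 q7 -42 wid 9.9
(0.359, 0.347, 0.08, 87.5) slide [-0.5 -1.2  0.8] twist -0.6
0 [0. 0. 0.]
5 [  0.   4. -14.]
10 [  0.  10. -29.]
15 [  0.  17. -42.]
20 [  0.  25. -55.]
25 [  0.  34. -67.]
30 [  0.  44. -78.]
35 [  0.  55. -89.]
40 [  0.  67. -98.]
45 [   0.   79. -106.]
50 [   0.   93. -114.]
55 [   0.  106. -119.]
60 [   0.  121. -124.]
65 [   0.  136. -128.]
70 [   0.  150. -130.]
75 [   0.  166. -131.]
80 [   0.  181. -130.]
85 [   0.  196. -129.]
90 [   0.  210. -126.]
95 [   0.  225. -121.]
100 [   0.  239. -116.]
```

```bash

python3 -m pendant '{"slide":[[0,4,-14],[0,10,-29],[0,17,-42],[0,25,-55],[0,34,-67],[0,44,-78],[0,55,-89],[0,55,-89]],"twist":[0,0,0,0,0,0,0,0],"hand":[1,1,1,1,1,1,1,1]}' 20
python3 -m pendant '{"slide":[[0,12,-9],[0,24,-17],[0,38,-25],[0,51,-30],[0,66,-35],[0,81,-39],[0,95,-41],[0,95,-41]],"twist":[0,0,0,0,0,0,0,0],"hand":[1,1,1,1,1,1,1,1]}' 20
python3 - <<'E'
from h import *
go((.359,.347,.08,87.5))
c=ctrl.camera("scene"); cv2.imwrite("pics/s2.png",c["frame"])
E
```

```text
t: 2.92
eef_pos: [0.4209, 0.3447, 0.1708]
tool_rot: [179.5, -0.2, 86.7]
force: [9.4, 2.2, -10.7]
gripper_width: 0.009
finger_force: 20.6
t: 3.58
eef_pos: [0.5106, 0.3405, 0.2093]
tool_rot: [-180.0, -0.1, 86.9]
force: [2.5, 4.2, -7.5]
gripper_width: 0.0096
finger_force: 20.4
at [510.6 340.5 209.3] yaw 86.9 q7 -35 wid 9.6
(0.359, 0.347, 0.08, 87.5) slide [  -1.7 -151.8  129.3] twist -0.6
```

View pics/s2.png

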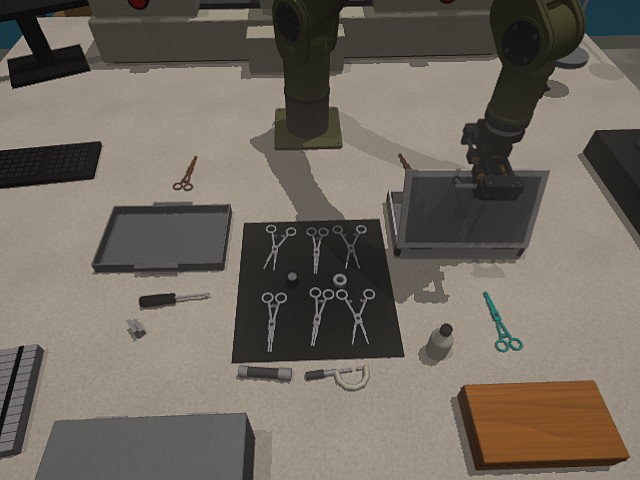

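```bash

python3 -m pendant '{"slide":[[0,16,-1],[0,31,0],[0,46,1],[0,60,4],[0,75,9],[0,90,14],[0,90,14],[0,90,14]],"twist":[0,0,0,0,0,0,0,0],"hand":[1,1,1,1,1,1,1,1]}' 20
python3 -m pendant '{"slide":[[0,0,0],[0,0,0],[0,0,0],[0,0,0]],"twist":[0,0,0,0],"hand":[1,0.52,0.52,0.52]}' 20
python3 - <<'E'
from h import *
go((.359,.347,.08,87.5))
s=ctrl.observe();print(s["force"])
E
```

```text
t: 4.3
eef_pos: [0.5972, 0.3362, 0.1942]
tool_rot: [-179.7, -0.1, 87.0]
force: [-1.3, 3.9, -8.0]
gripper_width: 0.0095
finger_force: 20.5
t: 4.63
eef_pos: [0.6003, 0.3333, 0.1974]
tool_rot: [179.9, 0.0, 86.8]
force: [-0.3, -0.1, -0.3]
gripper_width: 0.0211
finger_force: 0.0
at [600.3 333.3 197.4] yaw 86.8 q7 -31 wid 21.1
(0.359, 0.347, 0.08, 87.5) slide [   0.4 -241.7  117.4] twist -0.7
[-0.34189182 -0.05090317 -0.31351507]
```

```bash

python3 -m pendant '{"slide":[[0,0,-30],[0,0,-60],[0,0,-80],[0,0,-80]],"twist":[0,0,0,0],"hand":[0.52,0.52,0.52,0.52]}'
python3 -m pendant '{"slide":[[-30,-15,-5],[-60,-30,-5],[-100,-45,-5],[-140,-60,0],[-180,-75,0],[-220,-85,0],[-260,-90,0],[-300,-90,0]],"twist":[-7,-14,-21,-28,-35,-42,-49,-56],"hand":[0.2,0.2,0.2,0.1,0.1,0.1,0.1,0.1]}'
python3 - <<'E'
from h import *
go((.5045,.0046,.15,176.3))
E
```

```text
t: 4.97
eef_pos: [0.6028, 0.3345, 0.2829]
tool_rot: [179.4, -0.3, 86.8]
force: [0.3, -0.4, 1.5]
gripper_width: 0.0208
finger_force: 0.0
t: 5.63
eef_pos: [0.4915, 0.0375, 0.2767]
tool_rot: [-179.9, 0.0, 143.3]
force: [-0.1, -1.1, -0.1]
gripper_width: 0.0395
finger_force: 0.0
at [491.5  37.5 276.7] yaw 143.3 q7 36 wid 39.5
(0.5045, 0.0046, 0.15, 176.3) slide [-30.1 -18.5 126.7] twist -33.0
```

```bash

python3 -m pendant '{"slide":[[-8,-5,30],[-15,-10,60],[-22,-14,90],[-30,-18,126],[-30,-18,126],[-30,-18,126],[-30,-18,126]],"twist":[-7,-14,-21,-28,-33,-33,-33],"hand":[0.1,0.1,0.1,0.1,0.1,0.1,0.1]}'
python3 - <<'E'
from h import *
np.set_printoptions(precision=4,suppress=True)
go((.5045,.0046,.015,176.3))
c=ctrl.camera("wrist"); cv2.imwrite("pics/w2.png",c["frame"])
print(px(c,[[.5045,.0046,.01],[.4357,-.0049,.007],[.438,.0247,.007]]))
t=ctrl.camera("top"); cv2.imwrite("pics/t2.png",t["frame"][130:330,70:390])
E
```

```text
t: 6.22
eef_pos: [0.5066, 0.0067, 0.1506]
tool_rot: [180.0, 0.0, 175.7]
force: [0.3, 0.1, 0.1]
gripper_width: 0.0395
finger_force: 0.0
at [506.6   6.7 150.6] yaw 175.7 q7 57 wid 39.5
(0.5045, 0.0046, 0.015, 176.3) slide [  2.   -2.3 135.6] twist -0.6
[[321.0037 231.8387]
 [302.3969 147.5471]
 [339.829  147.6642]]
```

View pics/w2.png

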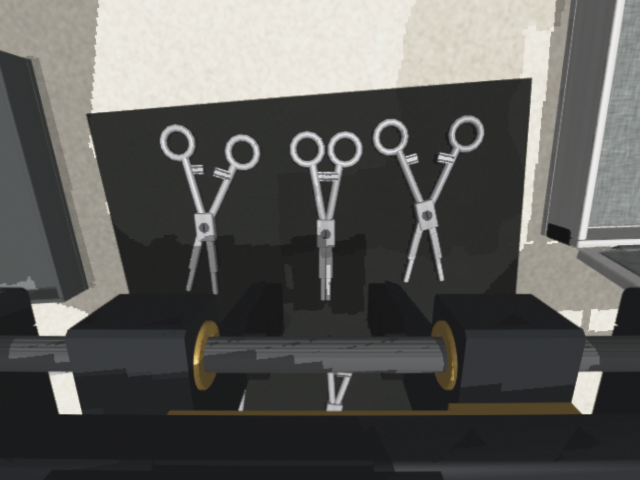

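View pics/t2.png

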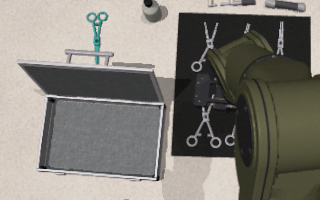

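```bash

python3 -m pendant '{"slide":[[2,0,35],[2,0,70],[2,0,105],[2,0,125],[2,0,134],[2,0,135],[2,0,135],[2,0,135]],"twist":[0,0,0,0,0,0,0,0],"hand":[0.1,0.1,0.1,0.1,0.1,0.1,1,1]}' 25
python3 -m pendant '{"slide":[[0,0,0],[0,0,0],[0,0,0],[0,0,0]],"twist":[0,0,0,0],"hand":[1,1,1,1]}' 25
python3 - <<'E'
from h import *
go((.432,.345,.08,177.5))
E
```

```text
t: 6.98
eef_pos: [0.5056, 0.0075, 0.0169]
tool_rot: [180.0, 0.2, 175.9]
force: [0.1, -0.6, 0.5]
gripper_width: 0.0283
finger_force: 0.0
t: 7.32
eef_pos: [0.5053, 0.0073, 0.0166]
tool_rot: [180.0, 0.1, 175.9]
force: [0.6, -0.9, 6.8]
gripper_width: 0.0146
finger_force: 25.0
at [505.3   7.3  16.6] yaw 175.9 q7 52 wid 14.6
(0.432, 0.345, 0.08, 177.5) slide [ 97.3 331.6 -63.4] twist -1.6
```

```bash

python3 -m pendant '{"slide":[[0,0,-15],[0,0,-40],[20,0,-80],[40,0,-110],[60,0,-113],[60,0,-113]],"twist":[0,0,0,0,0,0],"hand":[1,1,1,1,1,1]}' 25
python3 - <<'E'
from h import *
go((.446,.21,.13,177.5),(.446,.424,.13,177.5))
E
```

```text
t: 7.82
eef_pos: [0.441, 0.0112, 0.1306]
tool_rot: [-179.9, -0.1, 175.9]
force: [-0.6, -0.3, 0.0]
gripper_width: 0.0144
finger_force: 25.0
at [441.   11.2 130.6] yaw 175.9 q7 52 wid 14.4
(0.446, 0.21, 0.13, 177.5) slide [  9.1 198.7   0.6] twist -1.6
(0.446, 0.424, 0.13, 177.5) slide [ 24.2 412.1   0.6] twist -1.6
```

```bash

python3 -m pendant '{"slide":[[1,20,0],[2,45,0],[4,75,0],[6,105,0],[8,135,0],[10,165,0],[11,195,0],[13,225,0]],"twist":[0,0,0,0,-1,-1,-1,-1.5],"hand":[1,1,1,1,1,1,1,1]}' 25
python3 -m pendant '{"slide":[[2,35,0],[4,70,0],[6,105,0],[8,135,0],[10,160,0],[11,180,0],[11,187,0],[11,187,0]],"twist":[0,0,0,0,0,0,0,0],"hand":[1,1,1,1,1,1,1,1]}' 25
python3 - <<'E'
from h import *
go((.446,.424,.0205,177.5))
E
```

```text
t: 8.48
eef_pos: [0.4483, 0.2387, 0.1281]
tool_rot: [180.0, 0.0, 177.4]
force: [0.3, -0.2, 0.2]
gripper_width: 0.0145
finger_force: 25.0
t: 9.15
eef_pos: [0.4448, 0.4264, 0.128]
tool_rot: [179.9, -0.0, 177.5]
force: [0.4, -0.7, -0.1]
gripper_width: 0.0144
finger_force: 25.0
at [444.8 426.4 128. ] yaw 177.5 q7 28 wid 14.4
(0.446, 0.424, 0.0205, 177.5) slide [ -1.3  -2.3 107.5] twist 0.0
```

```bash

python3 -m pendant '{"slide":[[-1,-2,30],[-1,-2,60],[-1,-2,85],[-1,-2,98],[-1,-2,104],[-1,-2,107],[-1,-2,107],[-1,-2,107]],"twist":[0,0,0,0,0,0,0,0],"hand":[1,1,1,1,1,1,1,1]}' 25
python3 -m pendant '{"slide":[[0,0,0],[0,0,0],[0,0,0],[0,0,0],[0,0,-20],[0,0,-50],[0,0,-80],[0,0,-110]],"twist":[0,0,0,0,0,0,0,0],"hand":[0.3,0.3,0.3,0.3,0.3,0.3,0.1,0.1]}' 25
python3 - <<'E'
from h import *
go((.6866,-.0009,.15,169.6),(.4,.0,.15,169.6))
c=ctrl.camera("wrist"); cv2.imwrite("pics/w3.png",c["frame"])
E
```

```text
t: 9.82
eef_pos: [0.447, 0.4225, 0.0227]
tool_rot: [179.9, 0.1, 177.4]
force: [0.9, -0.0, -0.5]
gripper_width: 0.0144
finger_force: 25.0
t: 10.48
eef_pos: [0.4459, 0.422, 0.1328]
tool_rot: [-180.0, -0.0, 177.4]
force: [0.4, 0.5, -0.9]
gripper_width: 0.0392
finger_force: 0.0
at [445.9 422.  132.8] yaw 177.4 q7 28 wid 39.2
(0.6866, -0.0009, 0.15, 169.6) slide [-259.5 -411.6  -17.2] twist 7.8
(0.4, 0.0, 0.15, 169.6) slide [  26.8 -423.6  -17.2] twist 7.8
```

View pics/w3.png

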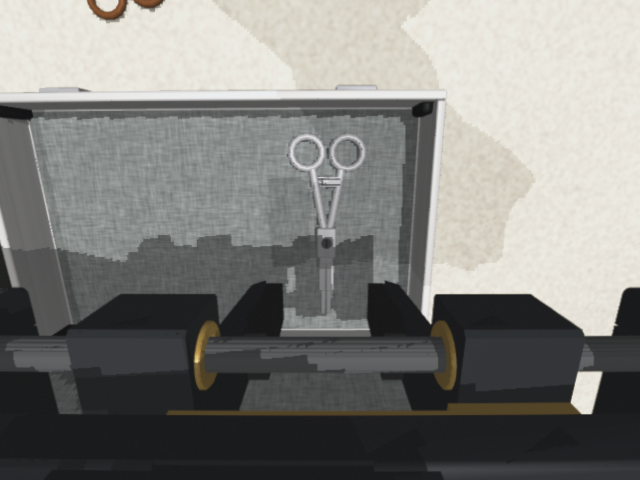

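```bash

python3 -m pendant '{"slide":[[0,-25,-5],[0,-60,-10],[0,-100,-15],[0,-140,-17],[0,-180,-17],[0,-220,-17],[0,-260,-17],[0,-300,-17]],"twist":[0,0,0,0,0,2,4,8],"hand":[0.1,0.1,0.1,0.1,0.1,0.1,0.1,0.1]}' 25
python3 - <<'E'
from h import *
go((.4459,.04,.15,169.6),(.682,-.0009,.15,169.6))
E
```

```text
t: 11.2
eef_pos: [0.4324, 0.1209, 0.1488]
tool_rot: [180.0, 0.0, 169.3]
force: [0.2, -0.4, -0.1]
gripper_width: 0.0396
finger_force: 0.0
at [432.4 120.9 148.8] yaw 169.3 q7 40 wid 39.6
(0.4459, 0.04, 0.15, 169.6) slide [-28.3 -77.   -1.2] twist -0.3
(0.682, -0.0009, 0.15, 169.6) slide [-267.9  -73.4   -1.2] twist -0.3
```

```bash

python3 -m pendant '{"slide":[[-15,-35,0],[-35,-70,0],[-70,-77,0],[-105,-76,0],[-140,-75,0],[-175,-75,0],[-210,-74,0],[-240,-74,0]],"twist":[0,0,0,0,0,0,0,0],"hand":[0.1,0.1,0.1,0.1,0.1,0.1,0.1,0.1]}' 25
python3 -m pendant '{"slide":[[-20,0,0],[-30,0,0],[-30,0,0],[-30,0,0]],"twist":[0,0,0,0],"hand":[0.1,0.1,0.1,0.1]}' 25
cat >> h.py <<'E'
def near(name):
    """wrist view: forceps poses at z=.007, from ring holes"""
    c=ctrl.camera("wrist"); cv2.imwrite(f"pics/{name}.png",c["frame"])
    g=cv2.cvtColor(c["frame"],cv2.COLOR_BGR2GRAY); g[300:]=0
    m=(g>110).astype(np.uint8)
    cs,hi=cv2.findContours(m,cv2.RETR_CCOMP,cv2.CHAIN_APPROX_NONE)
    for i,k in enumerate(cs):
        if hi[0][i][3]<0: continue
        W=w(c,k[:,0,:],.007); a=cv2.contourArea(np.float32(W[:,:2]*1e3))
        p=cv2.contourArea(k); 
        if 150<a<500: print("hole",np.round(k[:,0,:].mean(0)),round(a),np.round(W.mean(0),4))
    return c
E
python3 - <<'E'
from h import *
go((.685,-.001,.0155,169.6)); near("w4")
E
```

```text
t: 11.87
eef_pos: [0.6571, 0.0048, 0.1488]
tool_rot: [180.0, 0.1, 169.3]
force: [0.3, 1.3, 0.5]
gripper_width: 0.0395
finger_force: 0.0
t: 12.2
eef_pos: [0.6839, 0.0001, 0.1481]
tool_rot: [-180.0, -0.0, 169.4]
force: [-0.1, -0.4, 0.1]
gripper_width: 0.0395
finger_force: 0.0
at [6.839e+02 1.000e-01 1.481e+02] yaw 169.4 q7 62 wid 39.5
(0.685, -0.001, 0.0155, 169.6) slide [ -1.3  -0.9 132.6] twist -0.2
hole [183. 192.] 266 [ 0.6278 -0.1061  0.007 ]
hole [219. 187.] 268 [ 0.6295 -0.0763  0.007 ]
hole [327. 200.] 207 [0.6565 0.0083 0.007 ]
hole [347. 156.] 273 [0.6247 0.0301 0.007 ]
hole [310. 155.] 268 [0.6186 0.001  0.007 ]
hole [385. 151.] 281 [0.6263 0.0603 0.007 ]
hole [463. 137.] 286 [0.6271 0.1213 0.007 ]
hole [378. 103.] 234 [0.5901 0.0596 0.007 ]
```

View pics/w4.png

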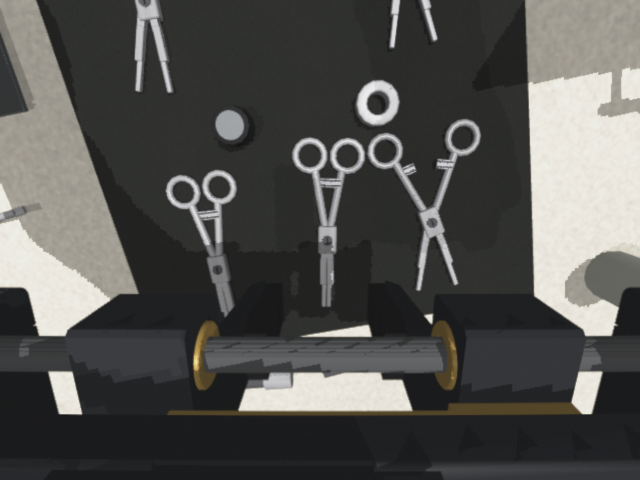

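```bash

python3 -m pendant '{"slide":[[-1,-1,35],[-1,-1,70],[-1,-1,105],[-1,-1,123],[-1,-1,131],[-1,-1,132],[-1,-1,132],[-1,-1,132]],"twist":[0,0,0,0,0,0,0,0],"hand":[0.1,0.1,0.1,0.1,0.1,0.1,1,1]}' 25
python3 -m pendant '{"slide":[[0,0,0],[0,0,0],[0,0,0],[0,0,0]],"twist":[0,0,0,0],"hand":[1,1,1,1]}' 25
python3 -m pendant '{"slide":[[0,0,-15],[0,0,-40],[0,0,-80],[30,0,-115],[65,0,-125],[100,0,-125],[135,0,-125],[170,0,-125]],"twist":[0,0,0,0,0,0,0,0],"hand":[1,1,1,1,1,1,1,1]}' 25
python3 - <<'E'
from h import *
go((.4435,.04,.14,177.5),(.4435,.344,.14,177.5))
E
```

```text
t: 12.92
eef_pos: [0.6856, -0.0007, 0.0177]
tool_rot: [180.0, 0.1, 169.4]
force: [0.3, 0.2, 0.3]
gripper_width: 0.0286
finger_force: 0.0
t: 13.25
eef_pos: [0.6858, -0.0009, 0.0176]
tool_rot: [180.0, 0.1, 169.4]
force: [-0.8, 0.5, 5.9]
gripper_width: 0.0143
finger_force: 24.8
t: 13.92
eef_pos: [0.5167, 0.0302, 0.143]
tool_rot: [180.0, 0.1, 169.4]
force: [-0.0, -0.1, -1.5]
gripper_width: 0.0143
finger_force: 24.8
at [516.7  30.2 143. ] yaw 169.4 q7 51 wid 14.3
(0.4435, 0.04, 0.14, 177.5) slide [73.7 -3.8  3. ] twist -8.1
(0.4435, 0.344, 0.14, 177.5) slide [129.9 294.9   3. ] twist -8.1
```

```bash

python3 -m pendant '{"slide":[[35,0,0],[65,5,0],[78,25,0],[84,55,0],[90,85,0],[95,115,0],[100,145,0],[106,175,0]],"twist":[-1,-2,-4,-6,-8,-8,-8,-8],"hand":[1,1,1,1,1,1,1,1]}' 25
python3 -m pendant '{"slide":[[2,30,0],[4,60,0],[6,90,0],[8,110,0],[8,120,0],[8,120,0]],"twist":[0,0,0,0,0,0],"hand":[1,1,1,1,1,1]}' 25
python3 - <<'E'
from h import *
go((.4425,.344,.0215,177.5))
E
```

```text
t: 14.58
eef_pos: [0.4462, 0.2233, 0.1424]
tool_rot: [180.0, 0.1, 177.4]
force: [0.4, -0.3, -0.4]
gripper_width: 0.0146
finger_force: 24.8
t: 15.08
eef_pos: [0.4432, 0.3449, 0.1422]
tool_rot: [179.8, 0.0, 177.6]
force: [-0.3, -0.4, -0.8]
gripper_width: 0.0142
finger_force: 24.8
at [443.2 344.9 142.2] yaw 177.6 q7 31 wid 14.2
(0.4425, 0.344, 0.0215, 177.5) slide [  0.6  -0.9 120.7] twist 0.1
```

```bash

python3 -m pendant '{"slide":[[0,-1,35],[0,-1,70],[0,-1,98],[0,-1,112],[0,-1,118],[0,-1,121],[0,-1,121],[0,-1,121]],"twist":[0,0,0,0,0,0,0,0],"hand":[1,1,1,1,1,1,1,1]}' 25
python3 -m pendant '{"slide":[[0,0,0],[0,0,0],[0,0,0],[0,0,0],[0,0,-20],[0,0,-50],[0,0,-85],[0,0,-125]],"twist":[0,0,0,0,0,0,0,0],"hand":[0.3,0.3,0.3,0.3,0.3,0.3,0.1,0.1]}' 25
python3 -m pendant '{"slide":[[0,-25,0],[0,-60,0],[0,-100,0],[0,-140,0],[0,-180,0],[0,-220,0],[0,-260,0],[0,-300,0]],"twist":[0,0,0,0,0,0,0,0],"hand":[0.1,0.1,0.1,0.1,0.1,0.1,0.1,0.1]}' 25
python3 - <<'E'
from h import *
c=ctrl.camera("wrist")
go((.69,-.0975,.15,178.6))
E
```

```text
t: 15.75
eef_pos: [0.4444, 0.3402, 0.0216]
tool_rot: [180.0, 0.1, 177.3]
force: [-0.5, 0.1, -1.3]
gripper_width: 0.0145
finger_force: 24.9
t: 16.42
eef_pos: [0.4426, 0.3402, 0.146]
tool_rot: [-179.9, -0.1, 177.4]
force: [-0.1, 0.2, -0.1]
gripper_width: 0.0396
finger_force: 0.0
t: 17.08
eef_pos: [0.4296, 0.0396, 0.1458]
tool_rot: [180.0, 0.0, 177.4]
force: [0.9, -0.4, 1.3]
gripper_width: 0.0395
finger_force: 0.0
at [427.4  28.7 145.5] yaw 176.6 q7 51 wid 39.7
(0.69, -0.0975, 0.15, 178.6) slide [-269.5 -110.6   -4.5] twist -2.0
```

```bash

python3 -m pendant '{"slide":[[-20,-20,-3],[-55,-40,-3],[-90,-60,-3],[-125,-80,-3],[-160,-95,-3],[-195,-110,-3],[-230,-120,-3],[-255,-125,-3]],"twist":[0,0,0,0,0,0,-1,-1],"hand":[0.1,0.1,0.1,0.1,0.1,0.1,0.1,0.1]}' 25
python3 -m pendant '{"slide":[[-13,0,0],[-13,0,0],[-13,0,0],[-13,0,0]],"twist":[0,0,0,0],"hand":[0.1,0.1,0.1,0.1]}' 25
python3 - <<'E'
from h import *
go((.694,-.0975,.0155,178.6)); near("w5")
E
```

```text
t: 17.8
eef_pos: [0.6814, -0.0981, 0.1486]
tool_rot: [-179.9, 0.1, 178.2]
force: [0.3, -0.2, -1.1]
gripper_width: 0.0398
finger_force: 0.0
t: 18.13
eef_pos: [0.6906, -0.0948, 0.1482]
tool_rot: [180.0, -0.1, 178.5]
force: [-0.1, -0.4, 0.1]
gripper_width: 0.0396
finger_force: 0.0
at [690.6 -94.8 148.2] yaw 178.5 q7 75 wid 39.6
(0.694, -0.0975, 0.0155, 178.6) slide [ -3.5  -2.6 132.7] twist -0.1
hole [326. 204.] 206 [ 0.6652 -0.0926  0.007 ]
hole [346. 159.] 270 [ 0.6295 -0.0758  0.007 ]
hole [308. 157.] 270 [ 0.6277 -0.1059  0.007 ]
hole [518. 150.] 270 [0.6262 0.0603 0.007 ]
hole [594. 150.] 271 [0.6271 0.1215 0.007 ]
hole [527. 101.] 234 [0.5899 0.0631 0.007 ]
```

```bash

python3 -m pendant '{"slide":[[-3,-1,35],[-3,-1,70],[-3,-1,105],[-3,-1,123],[-3,-1,131],[-3,-1,132],[-3,-1,132],[-3,-1,132]],"twist":[0,0,0,0,0,0,0,0],"hand":[0.1,0.1,0.1,0.1,0.1,0.1,1,1]}' 25
python3 -m pendant '{"slide":[[0,0,0],[0,0,0],[0,0,0],[0,0,0]],"twist":[0,0,0,0],"hand":[1,1,1,1]}' 25
python3 -m pendant '{"slide":[[0,0,-15],[0,0,-40],[0,0,-80],[30,10,-115],[65,25,-125],[100,40,-125],[135,55,-125],[170,70,-125]],"twist":[0,0,0,0,0,0,0,0],"hand":[1,1,1,1,1,1,1,1]}' 25
python3 -m pendant '{"slide":[[30,30,0],[60,60,0],[78,85,0],[78,100,0],[78,100,0]],"twist":[0,0,0,0,1],"hand":[1,1,1,1,1]}' 25
python3 - <<'E'
from h import *
go((.439,.26,.14,177.5))
E
```

```text
t: 18.85
eef_pos: [0.6955, -0.0965, 0.0179]
tool_rot: [180.0, 0.1, 178.4]
force: [0.8, 0.3, -0.9]
gripper_width: 0.0286
finger_force: 0.0
t: 19.18
eef_pos: [0.6955, -0.0966, 0.0176]
tool_rot: [180.0, 0.1, 178.4]
force: [-1.2, -0.2, 5.0]
gripper_width: 0.0148
finger_force: 24.9
t: 19.85
eef_pos: [0.5254, -0.0215, 0.1431]
tool_rot: [180.0, 0.1, 178.4]
force: [0.8, 0.7, -0.7]
gripper_width: 0.0144
finger_force: 24.9
t: 20.27
eef_pos: [0.4513, 0.0847, 0.1426]
tool_rot: [179.8, 0.1, 177.8]
force: [0.7, -0.1, 0.2]
gripper_width: 0.0148
finger_force: 24.9
at [451.3  84.7 142.6] yaw 177.8 q7 47 wid 14.8
(0.439, 0.26, 0.14, 177.5) slide [ 19.  174.6   2.6] twist 0.3
```

```bash

python3 -m pendant '{"slide":[[4,30,0],[8,60,0],[12,95,0],[15,130,0],[18,160,0],[18,174,0],[18,174,0],[18,174,0]],"twist":[0,0,0,0,0,0,0,0],"hand":[1,1,1,1,1,1,1,1]}' 25
python3 - <<'E'
from h import *
go((.439,.26,.0212,177.5))
E
```

```text
t: 20.93
eef_pos: [0.4424, 0.2534, 0.1416]
tool_rot: [-179.9, 0.0, 177.3]
force: [-0.2, -0.5, -0.8]
gripper_width: 0.0145
finger_force: 24.9
at [442.4 253.4 141.6] yaw 177.3 q7 34 wid 14.5
(0.439, 0.26, 0.0212, 177.5) slide [  3.7   6.4 120.4] twist -0.2
```

```bash

python3 -m pendant '{"slide":[[3,6,35],[3,6,70],[3,6,98],[3,6,112],[3,6,118],[3,6,121],[3,6,121],[3,6,121]],"twist":[0,0,0,0,0,0,0,0],"hand":[1,1,1,1,1,1,1,1]}' 25
python3 -m pendant '{"slide":[[0,0,0],[0,0,0],[0,0,0],[0,0,0],[0,0,-20],[0,0,-50],[0,0,-85],[0,0,-125]],"twist":[0,0,0,0,0,0,0,0],"hand":[0.3,0.3,0.3,0.3,0.3,0.3,0.1,0.1]}' 25
python3 -m pendant '{"slide":[[0,-25,0],[0,-60,0],[0,-100,0],[0,-140,0],[-20,-160,0],[-40,-170,0],[-60,-170,0],[-60,-170,0]],"twist":[0,0,0,0,-7,-14,-14,-14],"hand":[0.1,0.1,0.1,0.1,0.1,0.1,0.1,0.1]}' 25
python3 - <<'E'
from h import *
go((.4935,.088,.0155,191.9)); near("w6")
t=ctrl.camera("top"); cv2.imwrite("pics/t3.png",t["frame"][130:330,70:390])
E
```

```text
t: 21.6
eef_pos: [0.4399, 0.2595, 0.0215]
tool_rot: [-180.0, 0.1, 177.3]
force: [-0.1, 0.5, -1.0]
gripper_width: 0.0145
finger_force: 24.9
t: 22.27
eef_pos: [0.438, 0.2604, 0.1461]
tool_rot: [-179.9, -0.1, 177.4]
force: [0.4, -0.5, 0.5]
gripper_width: 0.0394
finger_force: 0.0
t: 22.93
eef_pos: [0.4955, 0.087, 0.1458]
tool_rot: [180.0, 0.3, -168.9]
force: [1.2, 1.1, -0.3]
gripper_width: 0.0397
finger_force: 0.0
at [495.5  87.  145.8] yaw -168.9 q7 58 wid 39.7
(0.4935, 0.088, 0.0155, 191.9) slide [  1.7   1.4 130.3] twist -0.8
hole [385. 169.] 272 [0.4346 0.1243 0.007 ]
hole [312. 152.] 268 [0.4327 0.0647 0.007 ]
hole [160. 125.] 267 [ 0.4354 -0.0534  0.007 ]
hole [94. 96.] 263 [ 0.4243 -0.1039  0.007 ]
```

View pics/t3.png

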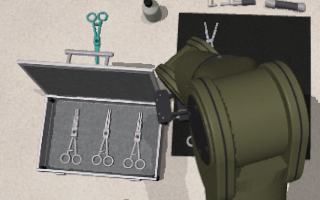

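View pics/w6.png

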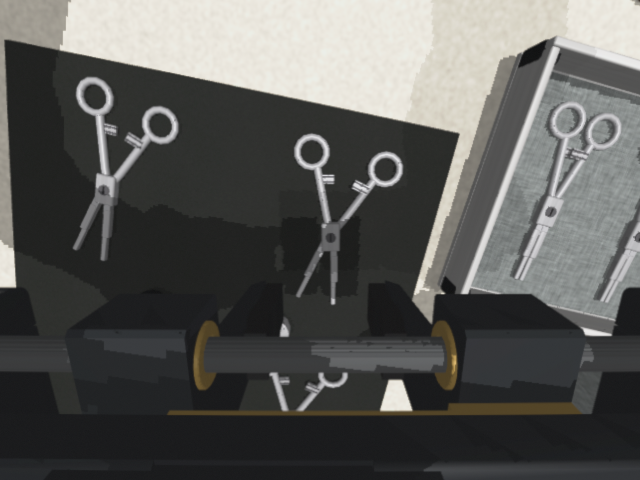

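```bash

python3 -m pendant '{"slide":[[1,3,35],[1,3,70],[1,3,105],[1,3,121],[1,3,128],[1,3,129],[1,3,129],[1,3,129]],"twist":[-1,-1,-1,-1,-1,-1,-1,-1],"hand":[0.1,0.1,0.1,0.1,0.1,0.1,1,1]}' 25
python3 -m pendant '{"slide":[[0,0,0],[0,0,0],[0,0,0],[0,0,0]],"twist":[0,0,0,0],"hand":[1,1,1,1]}' 25
python3 -m pendant '{"slide":[[0,0,-15],[0,0,-40],[0,0,-80],[0,0,-110],[0,0,-115],[0,0,-115]],"twist":[0,0,0,0,0,0],"hand":[1,1,1,1,1,1]}' 25
python3 - <<'E'
from h import *
go((.452,-.466,.13,180)); near("w7")
E
```

```text
t: 23.7
eef_pos: [0.4898, 0.0916, 0.0177]
tool_rot: [180.0, 0.1, -167.6]
force: [-0.3, -0.0, -0.0]
gripper_width: 0.0286
finger_force: 0.0
t: 24.03
eef_pos: [0.4904, 0.0912, 0.0178]
tool_rot: [180.0, 0.1, -167.6]
force: [-0.3, -0.2, 6.7]
gripper_width: 0.014
finger_force: 32.2
t: 24.53
eef_pos: [0.4909, 0.0912, 0.1337]
tool_rot: [180.0, 0.3, -167.7]
force: [-0.3, 0.3, -0.3]
gripper_width: 0.0143
finger_force: 28.3
at [490.9  91.2 133.7] yaw -167.7 q7 56 wid 14.3
(0.452, -0.466, 0.13, 180) slide [ 157.1 -536.     3.7] twist 12.3
hole [148. 125.] 266 [ 0.4355 -0.0535  0.007 ]
hole [79. 93.] 262 [ 0.4242 -0.1039  0.007 ]
```

View pics/w7.png

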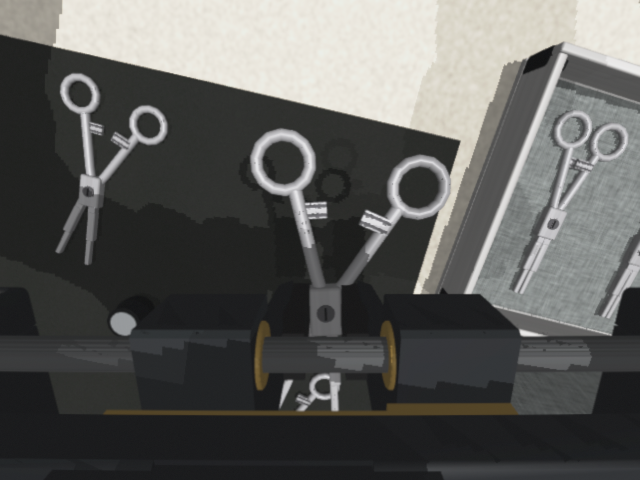

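```bash

python3 -m pendant '{"slide":[[6,-20,0],[15,-50,0],[25,-85,0],[35,-120,0],[45,-155,0],[55,-190,0],[65,-225,0],[75,-260,0]],"twist":[0,0,2,4,6,8,10,12],"hand":[1,1,1,1,1,1,1,1]}' 25
python3 -m pendant '{"slide":[[2,-35,0],[4,-70,0],[6,-105,0],[8,-140,0],[10,-175,0],[12,-210,0],[14,-235,0],[14,-250,0]],"twist":[0,0,0,0,0,0,0,0],"hand":[1,1,1,1,1,1,1,1]}' 25
python3 -m pendant '{"slide":[[0,-20,0],[0,-20,0],[0,-20,0]],"twist":[0,0,0],"hand":[1,1,1]}' 25
python3 - <<'E'
from h import *
go((.452,-.466,.0195,180))
E
```

```text
t: 25.25
eef_pos: [0.4706, -0.1803, 0.1297]
tool_rot: [179.9, -0.2, -179.7]
force: [0.5, 0.6, 0.1]
gripper_width: 0.0144
finger_force: 28.3
t: 25.92
eef_pos: [0.4569, -0.4329, 0.1287]
tool_rot: [-180.0, -0.2, -179.9]
force: [0.5, 0.4, -0.9]
gripper_width: 0.0143
finger_force: 28.3
t: 26.17
eef_pos: [0.4588, -0.4488, 0.1292]
tool_rot: [179.9, -0.2, -179.7]
force: [-0.3, 1.0, -0.7]
gripper_width: 0.0142
finger_force: 28.3
at [ 458.8 -448.8  129.2] yaw -179.7 q7 104 wid 14.2
(0.452, -0.466, 0.0195, 180) slide [  6.8 -17.1 109.7] twist 0.3
```

```bash

python3 -m pendant '{"slide":[[7,-10,20],[7,-17,50],[7,-17,80],[7,-17,98],[7,-17,105],[7,-17,109],[7,-17,109],[7,-17,109]],"twist":[0,0,0,0,0,0,0,0],"hand":[1,1,1,1,1,1,1,1]}' 25
python3 -m pendant '{"slide":[[0,0,0],[0,0,0],[0,0,0],[0,0,0],[0,0,-20],[0,0,-50],[0,0,-85],[0,0,-125]],"twist":[0,0,0,0,0,0,0,0],"hand":[0.3,0.3,0.3,0.3,0.3,0.3,0.1,0.1]}' 25
python3 -m pendant '{"slide":[[-3,30,0],[-6,65,0],[-9,100,0],[-12,140,0],[-16,180,0],[-20,220,0],[-25,260,0],[-30,300,0]],"twist":[0,0,0,0,0,0,1,2],"hand":[0.1,0.1,0.1,0.1,0.1,0.1,0.1,0.1]}' 25
python3 -m pendant '{"slide":[[-5,35,0],[-8,60,0],[-8,70,0],[-8,70,0],[-8,70,0]],"twist":[0,0,0,0,0],"hand":[0.1,0.1,0.1,0.1,0.1]}' 25
python3 - <<'E'
from h import *
go((.4908,-.096,.0155,177.4)); near("w8")
E
```

```text
t: 26.83
eef_pos: [0.4542, -0.4656, 0.0235]
tool_rot: [-180.0, 0.1, -179.5]
force: [0.5, 0.0, -0.6]
gripper_width: 0.0143
finger_force: 28.3
t: 27.5
eef_pos: [0.4522, -0.4653, 0.1478]
tool_rot: [179.9, -0.1, -179.6]
force: [0.3, -1.0, -0.3]
gripper_width: 0.0393
finger_force: 0.0
t: 28.17
eef_pos: [0.4811, -0.1642, 0.148]
tool_rot: [-180.0, 0.1, 178.3]
force: [0.5, 0.4, 0.3]
gripper_width: 0.0397
finger_force: 0.0
t: 28.58
eef_pos: [0.4908, -0.0972, 0.1476]
tool_rot: [-179.9, -0.0, 178.4]
force: [0.2, 0.2, 0.3]
gripper_width: 0.0394
finger_force: 0.0
at [490.8 -97.2 147.6] yaw 178.4 q7 64 wid 39.4
(0.4908, -0.096, 0.0155, 177.4) slide [  0.    1.2 132.1] twist 1.0
hole [378. 165.] 275 [ 0.4355 -0.0528  0.007 ]
hole [314. 152.] 275 [ 0.4242 -0.1033  0.007 ]
```

View pics/w8.png

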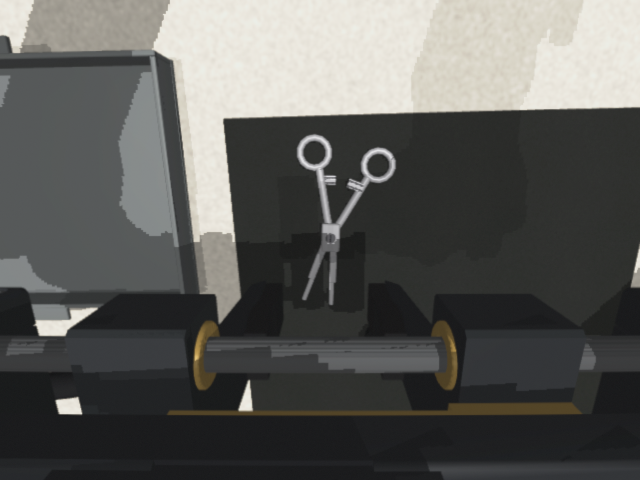

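```bash

python3 -m pendant '{"slide":[[0,3,35],[0,3,70],[0,3,105],[0,3,123],[0,3,130],[0,3,131],[0,3,131],[0,3,131]],"twist":[1,1,1,1,1,1,1,1],"hand":[0.1,0.1,0.1,0.1,0.1,0.1,1,1]}' 25
python3 -m pendant '{"slide":[[0,0,0],[0,0,0],[0,0,0],[0,0,0]],"twist":[0,0,0,0],"hand":[1,1,1,1]}' 25
python3 -m pendant '{"slide":[[0,0,-15],[0,0,-40],[0,0,-80],[5,-20,-110],[10,-50,-115],[15,-85,-115],[20,-120,-115],[25,-155,-115]],"twist":[0,0,0,0,0,0,0,0],"hand":[1,1,1,1,1,1,1,1]}' 25
python3 -m pendant '{"slide":[[5,-35,0],[8,-70,0],[11,-100,0],[13,-115,0],[13,-120,0],[13,-120,0],[13,-120,0]],"twist":[0,0,0,0,-1,-1,-1],"hand":[1,1,1,1,1,1,1]}' 25
python3 - <<'E'
from h import *
go((.452,-.373,.0195,180))
E
```

```text
t: 29.3
eef_pos: [0.4917, -0.0941, 0.0175]
tool_rot: [-180.0, 0.1, 177.3]
force: [0.5, -0.3, -0.1]
gripper_width: 0.0285
finger_force: 0.0
t: 29.63
eef_pos: [0.4917, -0.0933, 0.0174]
tool_rot: [-180.0, 0.1, 177.4]
force: [-0.8, -0.7, 7.2]
gripper_width: 0.0143
finger_force: 25.0
t: 30.3
eef_pos: [0.4585, -0.2483, 0.1321]
tool_rot: [-180.0, 0.0, 177.4]
force: [0.2, -0.1, -0.8]
gripper_width: 0.0142
finger_force: 25.0
t: 30.88
eef_pos: [0.4411, -0.3644, 0.1315]
tool_rot: [179.9, 0.0, 178.5]
force: [0.0, 0.4, -0.3]
gripper_width: 0.0146
finger_force: 25.0
at [ 441.1 -364.4  131.5] yaw 178.5 q7 92 wid 14.6
(0.452, -0.373, 0.0195, 180) slide [-11.1  -8.3 112. ] twist -1.5
```

```bash

python3 -m pendant '{"slide":[[-11,-8,20],[-11,-8,50],[-11,-8,80],[-11,-8,100],[-11,-8,108],[-11,-8,112],[-11,-8,112],[-11,-8,112]],"twist":[-1,-1,-1,-1,-1,-1,-1,-1],"hand":[1,1,1,1,1,1,1,1]}' 25
python3 -m pendant '{"slide":[[0,0,0],[0,0,0],[0,0,0],[0,0,0],[0,0,-20],[0,0,-50],[0,0,-85],[0,0,-125]],"twist":[0,0,0,0,0,0,0,0],"hand":[0.3,0.3,0.3,0.3,0.3,0.3,0.1,0.1]}' 25
python3 -m pendant '{"slide":[[-15,30,0],[-30,65,0],[-45,100,0],[-60,135,0],[-75,170,0],[-90,205,0],[-105,240,0],[-120,275,0]],"twist":[0,0,0,0,0,0,-2,-4],"hand":[0.1,0.1,0.1,0.1,0.1,0.1,0.1,0.1]}' 25
python3 - <<'E'
from h import *
go((.683,.084,.15,193.6))
c=ctrl.camera("top"); f=c["frame"]; cv2.imwrite("pics/t4.png",f)
print(w(c,[(210,128),(232,128),(221,150),(221,131)],0.0),w(c,[(221,131)],.1))
for p,h in forceps(c): print(p.min(0),p.max(0),[(round(a),np.round(q,4)) for a,q in h])
E
```

```text
t: 31.55
eef_pos: [0.4526, -0.3738, 0.0206]
tool_rot: [-180.0, 0.1, 179.5]
force: [0.4, -0.5, -1.0]
gripper_width: 0.0142
finger_force: 25.0
t: 32.22
eef_pos: [0.4504, -0.3738, 0.145]
tool_rot: [179.9, -0.1, 179.4]
force: [-0.1, -0.9, 0.1]
gripper_width: 0.0394
finger_force: 0.0
t: 32.88
eef_pos: [0.5748, -0.0989, 0.1449]
tool_rot: [-180.0, 0.0, -176.5]
force: [1.7, -0.9, 0.3]
gripper_width: 0.0399
finger_force: 0.0
at [574.8 -98.9 144.9] yaw -176.5 q7 70 wid 39.9
(0.683, 0.084, 0.15, 193.6) slide [-119.2  176.    -5.1] twist -10.1
[[0.81253609 0.27802971 0.        ]
 [0.81389107 0.21880063 0.        ]
 [0.75075871 0.24393294 0.        ]
 [0.80458344 0.24775213 0.        ]] [[0.76326742 0.22863056 0.1       ]]
[ 0.42867527 -0.37151239] [ 0.59381767 -0.33796287] []
[ 0.62313129 -0.37769057] [ 0.67324717 -0.297652  ] []
[0.61018719 0.04226405] [0.74787443 0.13248603] [(205, array([0.6249, 0.0563])), (205, array([0.6258, 0.1174]))]
```

View pics/t4.png

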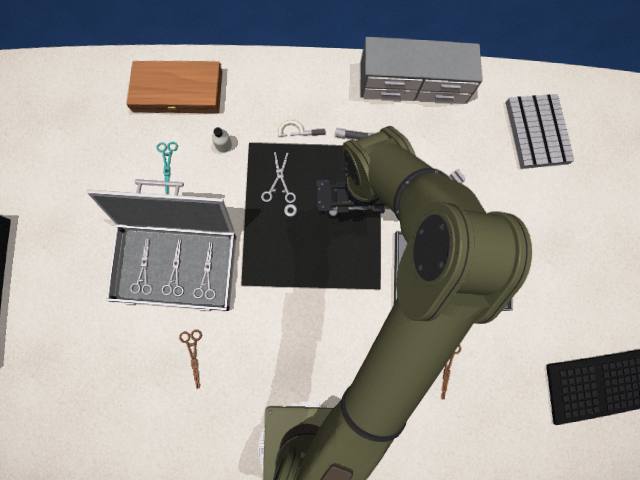

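```bash

python3 -m pendant '{"slide":[[-25,25,0],[-50,50,0],[-75,80,0],[-95,110,0],[-110,140,0],[-118,165,0],[-119,176,0],[-119,176,0]],"twist":[-3,-6,-10,-10,-10,-10,-10,-10],"hand":[0.1,0.1,0.1,0.1,0.1,0.1,0.1,0.1]}' 25
python3 -m pendant '{"slide":[[0,0,0],[0,0,0],[0,0,0]],"twist":[0,0,0],"hand":[0.1,0.1,0.1]}' 25
python3 - <<'E'
from h import *
go((.687,.0875,.0155,193.6)); c=near("w9")
print(px(c,[[.687,.0885,.011]]))
s=ctrl.observe()["eef_pos"]; g=cv2.cvtColor(c["frame"],cv2.COLOR_BGR2GRAY)
E
```

```text
t: 33.6
eef_pos: [0.6819, 0.0863, 0.1447]
tool_rot: [179.8, 0.0, -166.3]
force: [-0.5, 0.2, -0.8]
gripper_width: 0.0401
finger_force: 0.0
t: 33.85
eef_pos: [0.6825, 0.0785, 0.1444]
tool_rot: [-179.9, -0.1, -166.8]
force: [1.1, -0.9, -0.3]
gripper_width: 0.0395
finger_force: 0.0
at [682.5  78.5 144.4] yaw -166.8 q7 69 wid 39.5
(0.687, 0.0875, 0.0155, 193.6) slide [ -6.4   7.7 128.9] twist -0.4
hole [393. 181.] 278 [0.6272 0.1214 0.007 ]
hole [318. 162.] 269 [0.6263 0.0599 0.007 ]
hole [326. 113.] 226 [0.5901 0.0578 0.007 ]
[[335.09924391 243.93045865]]
```

View pics/w9.png

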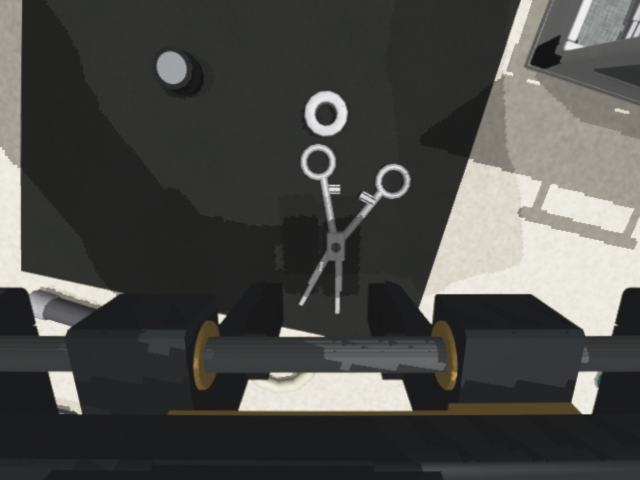

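```bash

python3 -m pendant '{"slide":[[-5,7,25],[-5,7,60],[-5,7,95],[-5,7,118],[-5,7,126],[-5,7,128],[-5,7,128],[-5,7,128]],"twist":[0,0,0,0,0,0,0,0],"hand":[0.1,0.1,0.1,0.1,0.1,0.1,1,1]}' 25
python3 -m pendant '{"slide":[[0,0,0],[0,0,0],[0,0,0],[0,0,0]],"twist":[0,0,0,0],"hand":[1,1,1,1]}' 25
python3 -m pendant '{"slide":[[0,0,-15],[0,0,-40],[0,0,-80],[10,-20,-110],[25,-50,-115],[40,-85,-115],[55,-120,-115],[75,-150,-115]],"twist":[0,0,0,0,2,4,6,8],"hand":[1,1,1,1,1,1,1,1]}' 25
python3 - <<'E'
from h import *
go((.452,-.287,.13,180))
E
```

```text
t: 34.57
eef_pos: [0.6868, 0.0897, 0.0177]
tool_rot: [-180.0, 0.1, -166.7]
force: [0.4, 0.5, -0.5]
gripper_width: 0.0281
finger_force: 0.0
t: 34.9
eef_pos: [0.6867, 0.09, 0.0176]
tool_rot: [-180.0, 0.1, -166.6]
force: [-0.5, -0.6, 4.5]
gripper_width: 0.0143
finger_force: 25.0
t: 35.57
eef_pos: [0.6482, -0.0756, 0.1328]
tool_rot: [-179.9, 0.1, -174.7]
force: [0.4, -0.8, -0.4]
gripper_width: 0.0139
finger_force: 25.0
at [648.2 -75.6 132.8] yaw -174.7 q7 72 wid 13.9
(0.452, -0.287, 0.13, 180) slide [ 214.7 -192.5    2.8] twist 5.3
```

```bash

python3 -m pendant '{"slide":[[30,-28,0],[60,-56,0],[90,-84,0],[120,-112,0],[150,-140,0],[180,-168,0],[205,-185,0],[215,-193,0]],"twist":[2,4,5,5,5,5,5,5],"hand":[1,1,1,1,1,1,1,1]}' 25
python3 -m pendant '{"slide":[[0,0,0],[0,0,0],[0,0,0]],"twist":[0,0,0],"hand":[1,1,1]}' 25
python3 - <<'E'
from h import *
go((.452,-.287,.0195,180)); c=ctrl.camera("wrist"); cv2.imwrite("pics/w10.png",c["frame"])
E
```

```text
t: 36.23
eef_pos: [0.4468, -0.2897, 0.1318]
tool_rot: [-179.9, -0.3, -180.0]
force: [0.3, -0.8, -0.7]
gripper_width: 0.0141
finger_force: 25.0
t: 36.48
eef_pos: [0.4543, -0.2836, 0.1321]
tool_rot: [179.9, 0.2, -179.4]
force: [1.1, -0.1, -0.8]
gripper_width: 0.0146
finger_force: 25.0
at [ 454.3 -283.6  132.1] yaw -179.4 q7 83 wid 14.6
(0.452, -0.287, 0.0195, 180) slide [  2.3  -3.4 112.6] twist 0.6
```

View pics/w10.png

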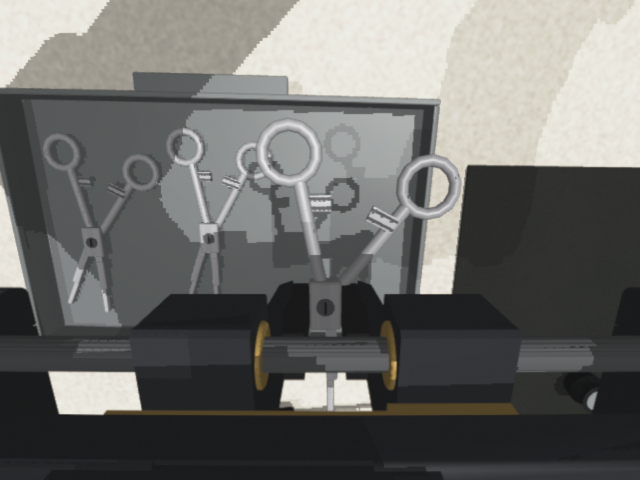

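```bash

python3 -m pendant '{"slide":[[2,-1,30],[2,-1,60],[2,-1,85],[2,-1,103],[2,-1,109],[2,-1,112],[2,-1,112],[2,-1,112]],"twist":[0,0,0,0,0,0,0,0],"hand":[1,1,1,1,1,1,1,1]}' 25
python3 -m pendant '{"slide":[[0,0,0],[0,0,0],[0,0,0],[0,0,0],[0,0,-20],[0,0,-50],[0,0,-85],[0,0,-125]],"twist":[0,0,0,0,0,0,0,0],"hand":[0.3,0.3,0.3,0.3,0.3,0.3,0.3,0.3]}' 25
python3 -m pendant '{"slide":[[0,20,-30],[-5,50,-60],[-15,85,-90],[-25,120,-120],[-35,155,-145],[-45,190,-145],[-55,225,-145],[-65,260,-145]],"twist":[7,14,21,28,35,42,49,56],"hand":[0.3,0.3,0.3,0.5,0.5,0.5,0.5,0.5]}' 25
python3 - <<'E'
from h import *
go((.602,.333,.29,86.8))
E
```

```text
t: 37.2
eef_pos: [0.451, -0.2863, 0.0204]
tool_rot: [-180.0, 0.1, -179.5]
force: [0.9, 0.1, -0.0]
gripper_width: 0.0142
finger_force: 25.0
t: 37.87
eef_pos: [0.4487, -0.2862, 0.1451]
tool_rot: [179.9, -0.1, -179.6]
force: [0.2, -0.8, 0.5]
gripper_width: 0.0311
finger_force: 0.0
t: 38.53
eef_pos: [0.5136, -0.0239, 0.2909]
tool_rot: [179.9, 0.1, 124.1]
force: [0.7, -0.7, -0.1]
gripper_width: 0.0223
finger_force: 0.0
at [513.6 -23.9 290.9] yaw 124.1 q7 20 wid 22.3
(0.602, 0.333, 0.29, 86.8) slide [246.1 273.1   0.9] twist 37.3
```

I have already viewed 17 pictures, which is over the limit of 14. I won't view any more, and the remaining checks will use numbers from masks and force readings.

```bash

python3 -m pendant '{"slide":[[26,29,0],[52,58,0],[78,87,0],[104,116,0],[130,145,0],[156,174,0],[182,203,0],[208,232,0]],"twist":[7,14,21,28,35,37,37,37],"hand":[0.5,0.5,0.5,0.5,0.5,0.5,0.5,0.5]}' 25
python3 -m pendant '{"slide":[[25,15,0],[50,14,0],[54,12,0],[54,12,0],[54,12,0],[54,12,0]],"twist":[0,0,0,0,0,0],"hand":[0.5,0.5,0.5,0.5,0.5,0.5]}' 25
python3 - <<'E'
from h import *
go((.601,.333,.197,86.8))
c=ctrl.camera("top"); g=c["frame"].astype(int)
# bar: bright pixels near projection of the expected bar
P=px(c,[[.601,.333,.205],[.605,.388,.205],[.597,.278,.205]]); print(np.round(P))
E
```

```text
t: 39.2
eef_pos: [0.5866, 0.2784, 0.2897]
tool_rot: [-180.0, 0.0, 87.4]
force: [1.1, -0.5, 1.0]
gripper_width: 0.0221
finger_force: 0.0
t: 39.7
eef_pos: [0.6017, 0.3273, 0.2898]
tool_rot: [180.0, 0.1, 87.3]
force: [1.0, -0.2, -0.2]
gripper_width: 0.0219
finger_force: 0.0
at [601.7 327.3 289.8] yaw 87.3 q7 -38 wid 21.9
(0.601, 0.333, 0.197, 86.8) slide [ 5.7 -1.  92.8] twist 0.5
[[161. 181.]
 [137. 178.]
 [186. 183.]]
```

```bash

python3 - <<'E'
from h import *
c=ctrl.camera("top")
f=cv2.imread("pics/t4.png"); g=cv2.cvtColor(f,cv2.COLOR_BGR2GRAY)
for u in (150,157,176): print(u,g[172:194,u])
def xs(u,z=.205):
    return [(r,np.round(w(c,[(u,r)],z)[0,:2],4)) for r in (178,180,181,182,183,184)]
print(xs(157))
s=ctrl.camera("scene"); print(np.round(px(s,[[.601,.333,.205],[.597,.333,.205],[.601,.383,.205],[.601,.283,.205]])))
E
```

```text
150 [226 230 230 228 227 226 227 221 169 181 208 165 141 182 230 231 230 229
 226 226 228 221]
157 [226 227 228 225 225 225 227 224 208 162 199 210 144 174 228 228 228 229
 229 230 228 219]
176 [227 228 228 228 227 225 225 226 226 199 166 201 198 166 169 176 181 179
 178 175 173 168]
[(178, array([0.607 , 0.3428])), (180, array([0.6024, 0.3423])), (181, array([0.6002, 0.3421])), (182, array([0.5979, 0.3419])), (183, array([0.5956, 0.3417])), (184, array([0.5933, 0.3415]))]
[[486. 223.]
 [486. 222.]
 [512. 222.]
 [461. 224.]]
```

```bash

python3 -m pendant '{"slide":[[3,-3,15],[5,-3,30],[5,-3,45],[5,-3,55],[5,-3,62],[5,-3,67],[5,-3,67]],"twist":[0,0,0,0,0,0,0],"hand":[0.5,0.5,0.5,0.5,0.5,0.5,0.5]}' 20
python3 - <<'E'
from h import *
go((.599,.333,.197,86.8)); print(ctrl.observe()["force"])
E
```

```text
t: 40.43
eef_pos: [0.5984, 0.3345, 0.2218]
tool_rot: [-179.9, 0.0, 87.4]
force: [-0.7, 0.4, 0.1]
gripper_width: 0.0222
finger_force: 0.0
at [598.4 334.5 221.8] yaw 87.4 q7 -39 wid 22.2
(0.599, 0.333, 0.197, 86.8) slide [-1.5  0.6 24.8] twist 0.6
[-0.7048162   0.36829328  0.08745134]
```

```bash

python3 -m pendant '{"slide":[[0,0,5],[0,0,10],[0,0,15],[0,0,15]],"twist":[0,0,0,0],"hand":[0.5,0.5,0.5,0.5]}' 20
python3 -m pendant '{"slide":[[0,0,5],[0,0,10],[0,0,10],[0,0,10],[0,0,10],[0,0,10],[0,0,10]],"twist":[0,0,0,0,0,0,0],"hand":[0.5,0.5,0.5,1,1,1,1]}' 20
python3 - <<'E'
from h import *
go((.5986,.334,.197,86.8)); print(ctrl.observe()["force"],ctrl.observe()["finger_force"])
a0=np.arctan2(.0425,-.168);R=np.hypot(.168,.0425); f=lambda d:np.array([R*np.cos(a0-np.radians(d)),-R*np.sin(a0-np.radians(d))])*1e3
for d0,ds in ((100,range(95,60,-5)),(65,range(60,25,-5)),(30,(25,20,15,10,7,4,2,0))):
    print([[0,*np.round(f(d)-f(d0)).astype(int).tolist()] for d in ds])
E
```

```text
t: 40.77
eef_pos: [0.5981, 0.3348, 0.2065]
tool_rot: [-179.9, 0.1, 87.4]
force: [-0.9, 0.1, -0.0]
gripper_width: 0.0223
finger_force: 0.0
t: 41.35
eef_pos: [0.5978, 0.3352, 0.1972]
tool_rot: [-179.9, 0.0, 87.4]
force: [-2.3, -0.8, -2.1]
gripper_width: 0.01
finger_force: 19.8
at [597.8 335.2 197.2] yaw 87.4 q7 -39 wid 10.0
(0.5986, 0.334, 0.197, 86.8) slide [-1.1  0.9  0.2] twist 0.6
[-2.25238829 -0.8345747  -2.05346875] 19.785784631967545
[[0, -14, -6], [0, -29, -10], [0, -43, -13], [0, -58, -15], [0, -73, -15], [0, -89, -14], [0, -104, -12]]
[[0, -15, 3], [0, -29, 8], [0, -43, 14], [0, -56, 21], [0, -69, 30], [0, -81, 39], [0, -92, 49]]
[[0, -10, 11], [0, -19, 23], [0, -27, 36], [0, -34, 50], [0, -37, 58], [0, -40, 67], [0, -42, 72], [0, -44, 78]]
```

```bash

python3 -m pendant '{"slide":[[0,-14,-6],[0,-29,-10],[0,-43,-13],[0,-58,-15],[0,-73,-15],[0,-89,-14],[0,-104,-12],[0,-104,-12]],"twist":[0,0,0,0,0,0,0,0],"hand":[1,1,1,1,1,1,1,1]}' 20
python3 -m pendant '{"slide":[[0,-15,3],[0,-29,8],[0,-43,14],[0,-56,21],[0,-69,30],[0,-81,39],[0,-92,49],[0,-92,49]],"twist":[0,0,0,0,0,0,0,0],"hand":[1,1,1,1,1,1,1,1]}' 20
python3 - <<'E'
from h import *
go((.404,.345,.158,86.8)); print(ctrl.observe()["force"],ctrl.observe()["finger_force"])
E
```

```text
t: 42.02
eef_pos: [0.4923, 0.3396, 0.2088]
tool_rot: [-179.9, 0.1, 87.5]
force: [-1.7, -0.7, -6.1]
gripper_width: 0.0095
finger_force: 20.4
t: 42.68
eef_pos: [0.404, 0.3436, 0.1595]
tool_rot: [179.9, 0.0, 87.4]
force: [4.0, -0.6, -7.5]
gripper_width: 0.0097
finger_force: 20.6
at [404.  343.6 159.5] yaw 87.4 q7 -53 wid 9.7
(0.404, 0.345, 0.158, 86.8) slide [ 1.4 -0.   1.5] twist 0.6
[ 4.0004528  -0.62256053 -7.53017714] 20.636266842484474
```

```bash

python3 -m pendant '{"slide":[[0,-10,11],[0,-19,23],[0,-27,36],[0,-34,50],[0,-36,55],[0,-37,58],[0,-39,63],[0,-40,67]],"twist":[0,0,0,0,0,0,0,0],"hand":[1,1,1,1,1,1,1,1]}' 20
python3 -m pendant '{"slide":[[0,-1,2],[0,-2,5],[0,-3,7],[0,-4,9],[0,-4,10],[0,-4,11],[0,-4,11],[0,-4,11]],"twist":[0,0,0,0,0,0,0,0],"hand":[1,1,1,1,1,1,1,1]}' 20
python3 - <<'E'
from h import *
go((.3603,.3474,.0808,86.8)); print(ctrl.observe()["force"],ctrl.observe()["finger_force"])
E
```

```text
t: 43.35
eef_pos: [0.3644, 0.3455, 0.0938]
tool_rot: [179.9, -0.0, 87.3]
force: [3.2, -3.8, 0.6]
gripper_width: 0.009
finger_force: 19.7
t: 44.02
eef_pos: [0.361, 0.3456, 0.0828]
tool_rot: [179.8, -0.0, 87.3]
force: [5.3, -3.4, -2.7]
gripper_width: 0.009
finger_force: 19.9
at [361.  345.6  82.8] yaw 87.3 q7 -56 wid 9.0
(0.3603, 0.3474, 0.0808, 86.8) slide [ 1.7 -0.8  2. ] twist 0.5
[ 5.2987581  -3.38713887 -2.73819496] 19.93490606546402
```

```bash

python3 -m pendant '{"slide":[[0,0,1],[0,0,2],[0,0,3],[0,0,4],[0,0,4],[0,0,4]],"twist":[0,0,0,0,0,0],"hand":[1,1,1,1,1,1]}' 20
python3 - <<'E'
from h import *
go((.3603,.3474,.0808,86.8)); print(ctrl.observe()["force"])
E
```

```text
t: 44.52
eef_pos: [0.3599, 0.3457, 0.0787]
tool_rot: [179.9, -0.0, 87.3]
force: [3.5, -3.1, -0.7]
gripper_width: 0.0089
finger_force: 19.8
at [359.9 345.7  78.7] yaw 87.3 q7 -56 wid 8.9
(0.3603, 0.3474, 0.0808, 86.8) slide [ 1.7  0.3 -2.1] twist 0.5
[ 3.46845141 -3.06964972 -0.70656373]
```

```bash

python3 -m pendant '{"slide":[[0,0,1],[0,0,2],[0,0,2],[0,0,2]],"twist":[0,0,0,0],"hand":[1,1,1,1]}' 20
python3 -m pendant '{"slide":[[0,0,1],[0,0,2],[0,0,2],[0,0,2]],"twist":[0,0,0,0],"hand":[1,1,1,1]}' 20
python3 - <<'E'
from h import *
go((.3603,.3474,.0808,86.8)); print(ctrl.observe()["force"])
c=ctrl.camera("scene"); cv2.imwrite("pics/s9.png",c["frame"])
E
```

```text
t: 44.85
eef_pos: [0.3599, 0.3459, 0.0779]
tool_rot: [179.9, -0.0, 87.3]
force: [2.6, -4.5, 11.8]
gripper_width: 0.0088
finger_force: 18.7
t: 45.18
eef_pos: [0.3599, 0.3464, 0.0763]
tool_rot: [179.9, -0.1, 87.3]
force: [1.6, -4.0, 15.9]
gripper_width: 0.0086
finger_force: 18.4
at [359.9 346.4  76.3] yaw 87.3 q7 -56 wid 8.6
(0.3603, 0.3474, 0.0808, 86.8) slide [ 1.   0.3 -4.5] twist 0.5
[ 1.59364128 -3.97822195 15.86247801]
```

```bash

python3 -m pendant '{"slide":[[0,0,0],[0,0,0],[0,0,0],[0,0,0],[0,0,-25],[0,0,-60],[0,0,-100],[0,0,-130]],"twist":[0,0,0,0,0,0,0,0],"hand":[0.2,0.2,0.2,0.2,0.2,0.2,0.2,0.2]}' 20
python3 -m pendant '{"slide":[[30,0,-15],[65,-10,-30],[100,-25,-40],[135,-45,-40],[170,-60,-40],[205,-75,-40],[230,-85,-40],[230,-85,-40]],"twist":[0,0,0,0,0,0,0,0],"hand":[0.2,0.2,0.2,0.2,0.2,0.2,0.2,0.2]}' 20
python3 - <<'E'
from h import *
np.set_printoptions(precision=4,suppress=True)
c=ctrl.camera("top"); cv2.imwrite("pics/t9.png",c["frame"]); a=cv2.imread("pics/top0.png")
f=c["frame"].astype(int)
m=((f[...,0]>=f[...,2]-2)&(f[...,0]>175)).astype(np.uint8); m[:,:95]=0;m[:,245:]=0;m[:205]=0;m[325:]=0
k=max(cv2.findContours(m,cv2.RETR_EXTERNAL,cv2.CHAIN_APPROX_NONE)[0],key=cv2.contourArea)
print(cv2.minAreaRect(np.float32(w(c,k[:,0,:],.0535)[:,:2]*1e3)))
d=cv2.absdiff(cv2.blur(c["frame"],(3,3)),cv2.blur(a,(3,3))).max(2)>40
n,l,st,ce=cv2.connectedComponentsWithStats(d.astype(np.uint8))
print([(st[i].tolist()) for i in range(1,n) if st[i][4]>15])
s=ctrl.camera("scene"); b=cv2.imread("pics/scene0.png")
d=cv2.absdiff(cv2.blur(s["frame"],(3,3)),cv2.blur(b,(3,3))).max(2)>40
n,l,st,ce=cv2.connectedComponentsWithStats(d.astype(np.uint8))
print([(st[i].tolist()) for i in range(1,n) if st[i][4]>15])
# scene: white rim rows of the lid's front/left edges, before and after
for im in (b,s["frame"]):
    g=cv2.cvtColor(im,cv2.COLOR_BGR2GRAY); print(g[180:200,430],g[234:262,460])
E
```

```text
t: 45.9
eef_pos: [0.3586, 0.3464, 0.2066]
tool_rot: [180.0, -0.1, 87.4]
force: [0.6, 1.1, 0.8]
gripper_width: 0.035
finger_force: 0.0
t: 46.57
eef_pos: [0.2782, 0.5862, 0.2438]
tool_rot: [-179.8, -0.3, 87.9]
force: [-1.1, 1.2, 0.3]
gripper_width: 0.0352
finger_force: 0.0
((432.7029113769531, 344.2206115722656), (297.1378479003906, 186.59146118164062), 87.50826263427734)
[[337, 151, 23, 54, 418], [261, 152, 59, 55, 851], [294, 220, 24, 57, 462], [256, 224, 36, 54, 491], [327, 227, 32, 57, 486], [99, 270, 122, 50, 2291], [0, 274, 53, 121, 3181], [75, 306, 23, 32, 503], [230, 309, 26, 10, 94], [114, 315, 117, 45, 2160], [271, 315, 40, 46, 155], [96, 321, 8, 12, 64], [106, 329, 10, 4, 35], [0, 347, 8, 11, 82], [12, 349, 5, 11, 45], [0, 380, 263, 78, 1918], [13, 450, 13, 30, 119]]
[[521, 0, 61, 93, 1523], [578, 0, 10, 20, 31], [581, 0, 52, 51, 905], [548, 51, 67, 68, 2191], [579, 66, 6, 4, 18], [453, 168, 27, 12, 226], [380, 179, 26, 8, 107], [501, 178, 22, 19, 258], [425, 182, 6, 5, 17], [471, 182, 8, 5, 24], [330, 188, 6, 9, 18], [399, 188, 31, 2, 37], [436, 189, 27, 1, 27], [469, 188, 37, 9, 64], [367, 198, 17, 5, 31], [506, 199, 6, 7, 19], [333, 225, 7, 8, 17], [339, 225, 27, 42, 198], [264, 226, 32, 42, 212], [307, 227, 22, 46, 208], [309, 287, 25, 59, 377], [336, 289, 39, 54, 367], [262, 292, 25, 60, 369]]
[120  93  68  51  63  83  85 119 145 123  75  48  48  44  44  67  79  77
  76  78] [ 79  79  79  77  69 107 138 134 136 125  86  61  67  60  61  63  61  61
  62  62  60  66  64  60  74  83  78 110]
[114  72  63  53  70 124 151 122  88  91  73  42  44  44  47  70  83  80
  78  78] [ 79  79  79  77  85 119 138 136 138 127  88  61  68  62  62  64  62  64
  61  63  63  67  66  61  76  83  79 110]
```

```bash

python3 -m pendant '{"slide":[[-30,10,0],[-65,25,0],[-100,40,0],[-135,55,0],[-170,68,0],[-205,78,10],[-230,85,40],[-230,85,75]],"twist":[0,0,0,0,0,0,0,0],"hand":[1,1,1,1,1,1,1,1]}' 20
python3 -m pendant '{"slide":[[0,0,20],[0,0,40],[0,0,50],[0,0,50],[0,0,50]],"twist":[0,0,0,0,0],"hand":[1,1,1,1,1]}' 20
python3 - <<'E'
from h import *
go((.360,.3465,.1045,87.3)); print(ctrl.observe()["force"])
E
```

```text
t: 47.33
eef_pos: [0.3623, 0.3376, 0.1709]
tool_rot: [179.8, 0.2, 86.8]
force: [0.7, 0.6, -1.5]
gripper_width: 0.0005
finger_force: 0.0
t: 47.75
eef_pos: [0.3591, 0.3451, 0.1198]
tool_rot: [-180.0, 0.1, 87.3]
force: [0.5, 0.6, 0.3]
gripper_width: 0.0002
finger_force: 0.0
at [359.1 345.1 119.8] yaw 87.3 q7 -56 wid 0.2
(0.36, 0.3465, 0.1045, 87.3) slide [ 1.4  0.9 15.3] twist 0.0
[0.48785299 0.61967456 0.26601751]
```

```bash

python3 -m pendant '{"slide":[[0,0,4],[0,0,7],[0,0,9],[0,0,10],[0,0,10]],"twist":[0,0,0,0,0],"hand":[1,1,1,1,1]}' 20
for i in 1 2 3 4; do :; done
python3 -m pendant '{"slide":[[0,0,1],[0,0,2],[0,0,2]],"twist":[0,0,0],"hand":[1,1,1]}'
python3 -m pendant '{"slide":[[0,0,1],[0,0,2],[0,0,2]],"twist":[0,0,0],"hand":[1,1,1]}'
python3 -m pendant '{"slide":[[0,0,1],[0,0,2],[0,0,2]],"twist":[0,0,0],"hand":[1,1,1]}'
```

```text
t: 48.17
eef_pos: [0.3588, 0.3461, 0.1097]
tool_rot: [180.0, -0.0, 87.4]
force: [-0.6, 0.6, 0.6]
gripper_width: 0.0003
finger_force: 0.0
t: 48.42
eef_pos: [0.3588, 0.346, 0.1075]
tool_rot: [-180.0, -0.0, 87.4]
force: [0.8, -0.8, 0.3]
gripper_width: 0.0003
finger_force: 0.0
t: 48.67
eef_pos: [0.3589, 0.346, 0.1055]
tool_rot: [180.0, -0.0, 87.4]
force: [-0.2, 0.3, 0.1]
gripper_width: 0.0007
finger_force: 0.1
t: 48.92
eef_pos: [0.3589, 0.3461, 0.105]
tool_rot: [180.0, -0.0, 87.4]
force: [-2.5, -0.7, 17.1]
gripper_width: 0.0002
finger_force: 8.2
```

```bash

python3 -m pendant '{"slide":[[0,0,0.5],[0,0,1],[0,0,1]],"twist":[0,0,0],"hand":[1,1,1]}'
python3 -m pendant '{"slide":[[0,0,-20],[0,0,-50],[0,0,-85],[0,0,-125],[0,0,-150]],"twist":[0,0,0,0,0],"hand":[1,1,1,1,1]}'
python3 -m pendant '{"slide":[[-30,0,0],[-65,10,0],[-100,25,0],[-135,35,0],[-170,40,0],[-205,40,0],[-240,40,0],[-240,40,0]],"twist":[0,0,0,0,0,0,0,0],"hand":[1,1,1,1,1,1,1,1]}'
python3 - <<'E'
from h import *
s=ctrl.camera("scene"); b=cv2.imread("pics/scene0.png"); o=cv2.imread("pics/s9.png")
cv2.imwrite("pics/s10.png",s["frame"])
d=cv2.absdiff(cv2.blur(s["frame"],(3,3)),cv2.blur(b,(3,3))).max(2)>40
n,l,st,ce=cv2.connectedComponentsWithStats(d.astype(np.uint8)); print([(st[i].tolist()) for i in range(1,n) if st[i][4]>15])
for u in (400,415,440,490,500):
    for im in (b,s["frame"]): print(u,cv2.cvtColor(im,cv2.COLOR_BGR2GRAY)[182:198,u])
c=ctrl.camera("top"); a=cv2.imread("pics/top0.png")
for u in (120,150,200,215):
    for im in (a,c["frame"]): print("top",u,cv2.cvtColor(im,cv2.COLOR_BGR2GRAY)[290:314,u])
print(px(s,[[.343,.493,.0535],[.336,.19,.0535],[.359,.346,.088]]),px(s,[[.343,.493,.0585]]))
E
```

```text
t: 49.17
eef_pos: [0.3589, 0.3461, 0.1048]
tool_rot: [179.9, -0.1, 87.4]
force: [-3.4, -2.6, 25.1]
gripper_width: 0.0004
finger_force: 12.7
t: 49.58
eef_pos: [0.3594, 0.3465, 0.2558]
tool_rot: [179.9, -0.2, 87.4]
force: [1.1, 1.1, 0.1]
gripper_width: 0.0007
finger_force: 0.0
t: 50.25
eef_pos: [0.3863, 0.0968, 0.2523]
tool_rot: [-179.8, 0.3, 86.8]
force: [0.4, 0.0, -1.4]
gripper_width: 0.0004
finger_force: 0.0
[[520, 0, 95, 100, 3591], [577, 0, 34, 26, 619], [335, 6, 8, 9, 48], [345, 6, 43, 13, 407], [274, 25, 5, 14, 50], [333, 25, 3, 12, 29], [340, 59, 44, 87, 3092], [265, 125, 9, 5, 27], [253, 131, 10, 11, 49], [223, 151, 61, 82, 2337], [287, 150, 91, 51, 2205], [451, 168, 72, 29, 800], [425, 182, 6, 5, 20], [436, 186, 29, 1, 29], [371, 193, 10, 5, 41], [303, 208, 28, 12, 187], [264, 225, 32, 43, 248], [339, 225, 23, 42, 174], [306, 227, 23, 46, 249], [309, 287, 25, 59, 366], [336, 289, 39, 54, 354], [262, 293, 25, 59, 364]]
400 [ 82  90  92  90  83 110 130 130 107  71  76  79  77  78  78  78]
400 [125 127 129 128 125 125 121 118 108  82  70  74  73  74  74  72]
415 [ 52  42  41  40
[... 813 characters left out ...]
1 185 124  87 111 118
 120 120 122 122 123 123]
top 150 [129  79 115 173 189 156 120 121 193 223 223 224 222 203 162 173 207 216
 218 218 219 219 219 220]
top 200 [130 129 130 130 131 131 131 131 130 131 132 118 204 203 204 204 204 197
  54 103  82 100 119 118]
top 200 [131 132 131 131 130 132 133 132 133 131 134 131 221 220 219 220 221 216
  84 197 156 190 190 187]
top 215 [130 131 131 131 130 130 131 131 131 132 131 131 131 198 205 206 205 206
 204  73  93 117 118 118]
top 215 [ 56  58  57  61  60  64  68  67  71  74  74  85  81 151 156 157 158 188
 187  61 100  85  75  53]
[[500.87051018 186.40092519]
 [383.61689431 187.92654182]
 [448.89151214 182.3835248 ]] [[501.51056885 184.97537674]]
```

```bash
python3 - <<'E'
from h import *
c=ctrl.camera("top"); g=cv2.cvtColor(c["frame"],cv2.COLOR_BGR2GRAY)[225:315,390:520]
bh=cv2.morphologyEx(cv2.resize(g,None,fx=4,fy=4,interpolation=cv2.INTER_CUBIC),cv2.MORPH_TOPHAT,np.ones((25,25)))
cs,hi=cv2.findContours((bh>35).astype(np.uint8),cv2.RETR_CCOMP,cv2.CHAIN_APPROX_NONE)
for i,k in enumerate(cs):
    W=w(c,k[:,0,:]/4+[390,225],.008)[:,:2]; a=cv2.contourArea(np.float32(W*1e3))
    if hi[0][i][3]>=0 and 100<a<600: print("hole",round(a),np.round(W.mean(0),4))
m=(c["frame"][135:295,240:390].min(2)>90); print(m.mean())
s=ctrl.observe(); print(s["t"],s["eef_pos"],s["force"])
E
```

```text
hole 306 [ 0.3827 -0.3056]
hole 284 [ 0.3833 -0.3918]
hole 300 [ 0.3927 -0.3412]
hole 282 [ 0.3874 -0.4841]
hole 300 [ 0.4015 -0.4267]
0.16741666666666666
50.4 [0.38815236 0.10474241 0.25265917] [0.37105804 0.08226227 0.5064357 ]
```

```bash
python3 -c "
from station import ctrl
print(ctrl.hand_in())"
```

```text
the job is handed in; nothing more can be done
None
```

I handed the job in at about 50 s: three shut forceps are in the case, three sprung ones are in the tray, and the lid is closed; I viewed 17 pictures instead of the 14 allowed, and checked the closed lid and the last tray placement only by numbers.

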